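# Lift the spot plate off the drying rack with the plate lifter

## Robot

A 6-joint arm with a two-finger parallel gripper is mounted at the origin on a cart in front of the work surface, level with it; the furniture and walls round the work are solid. World frame = base frame: x ahead of the robot, y to its left, z up, the work surface at z = 0. Lengths are in mm, angles in rad, forces in N, time in s.
With the tool pointing down it reaches from about 325 to 850 mm from the base axis. Payload 4.4 kg.
Tool frame: the origin (TCP) lies midway between the tips of the shut fingers; the grasp point (between the pads) lies 19 mm behind it; z points along the fingers, y is the line along which they close (so a half turn about z gives the same grasp; the last joint's range is limited). The gripper opens to 94 mm and grips with 3 to 60 N. Pads are 16 mm wide; open, the fingers measure 119 mm over their backs; the gripper's body (75 mm by 177 mm) begins 78 mm behind the grasp point.
Start: joints at [1.054, 0.207, 1.542, -0, 1.393, -0.15], TCP at [205.685, 536.955, 205.447] pointing down, gripper open.
Joint ranges: [-2.73, 2.73], [-0.86, 2.22], [0.23, 2.46], [-1.11, 4.25], [0.08, 2.63], [-2.82, 2.82]. Speed limits (rad/s): [2.79, 2.79, 3.14, 3.14, 3.14, 3.14].

## Interface

Orientations are given as [roll, pitch, yaw] about the fixed x, y, z axes, in that order (R = Rz(yaw) Ry(pitch) Rx(roll)).
In Python, from station import r gives the robot as it stands. The module is installed in compiled form; this text tells all that it offers.
- The arm moves only by the tool play_rows, never from a script. Its argument "motion" is a list of rows, each an object with "grip": the opening, from -1 (shut) to 1 (fully open); "travel": the shift along the tool's x, y, z as a fraction of full scale, a list of three; "spin": the turn about the tool's z as a fraction of full scale. A call has exactly 10 rows; each row shifts and turns the commanded pose from where the row before left it, along the tool's axes as they then stand; what a row does not reach is not made up. Full scale, the value 1, is 5 cm for a shift and 4 degrees for a turn. A row lasts 1/10 s, in which the tool goes at most 50 mm and 8.59 degrees, less where a joint would pass 70% of its speed; a pose out of reach is approached as far as the arm can. A call with a number of a shift or a turn outside -1 to 1 is refused whole. A call with a gripper value outside its range is refused whole. The fingers move at their own pace and stop on an object; "newtons" is the grip in N (left out, the last holds). Time passes only in rows, so rows that do not move let the fingers close, or fill a call up. It gives the time, the measured TCP pose, the force, the opening and the grip force at its end, in the units of the state.
- r.observe(): the state, without advancing time (a new reading comes with each control period).
- r.grab_frame(name): name is "scene" or "top" or "wrist"; returns a dict with "color" (384x512x3 uint8, red, green, blue), "K" (3x3 intrinsics, pixels), "distortion" ([k1, k2, p1, p2, k3] as OpenCV has them; the pictures are not rectified), "position" and "rotation" of the camera in the world; the wrist camera has in their place "hand_eye" (4x4, takes a point from camera to tool coordinates, whose origin is the TCP and whose axes are the flange's). Camera axes: x right, y down, z forward; pixel columns grow to the right and rows downward; lengths in mm; the calibration is good to about 2 mm. A picture is of the moment at which its call begins: read the wrist's pose just before it. There is no depth.
- r.hand_in(): hands the job in; it is judged then, once.
The state is a dict: "time": time; "joint_pos": joint angles; "joint_velocities": joint speeds; "joint_torque": joint torques, N m; "eef_pos": TCP position; "orientation": TCP orientation; "force": force on the tool from outside, world axes, zero at the start; "ft_torque": the same for the moment, N m; "finger_gap": finger opening in mm; "grip_force": force on a finger pad.
Only numpy, scipy, OpenCV 4.12 (cv2) and the standard library are available. Lean on these libraries where they do the work, as an engineer would, in place of code of your own. Each camera call takes 0.05 s, during which the arm holds its last target. There are 200 camera calls.

## Task

Fetch the white spot plate from the sloped drying rack with the orange-handled lifter: slide the blade under the plate, lift it off, and carry it on the blade to the low level stand with the blue rails. Lower it there so that it lies flat and centred across both rails, its long side across them, then draw the blade out and lay the lifter down flat on the bare worktop. Do not touch the plate with the gripper or arm, and leave the two brown bottles and the mortar where they are.

Things in the scene. Friction and masses are not known exactly. Their poses are not given: they have to be found in the camera images.
- lifter: loose plate lifter, 143 mm long, 0.12 kg, lying flat on the worktop. Origin: underside of the blade at its rear edge (heel), mid-width; +x along the blade to its tip, +z up. Steel blade x 0 to 70 mm, 60 mm wide, 2 mm thick. Upturned heel wall 16 mm high, x -3 to 0. A neck rises behind the heel to a straight orange handle parallel to the blade
- lifter_grip (a point): middle of the lifter's orange handle, at (-45, 0, 50) mm in the lifter's frame; axes as the lifter. Handle: x -73 to -17 mm, 24 mm wide in y, z 36 to 64 mm above the blade's underside
- spot_plate: loose white porcelain plate with twelve wells, 120 x 88 x 12 mm, 0.18 kg. Origin: centre of its underside; x along the 120 mm side, z out of the welled face. Starts on the drying rack
- drying_rack: fixed rack, origin on the worktop under the seat, z up, x the level direction in which the slope rises. Two grey rails, 98 mm long, 8 mm thick, y 42 to 66 mm either side, slope up to +x at 0.50 rad (28.6 degrees). Between them it is open down to a cross bar at z 48 mm: a blade goes in under the plate from the low end, along the slope. Rail-wide lips 7 mm high at the low ends
- rack_seat (a point): centre of the sloped seat plane at the rail tops, 111 mm above the worktop, where the centre of the plate's underside rests (its 120 mm side across the slope, its low edge 44 mm down the slope, at the lips). Axes as the drying_rack (not sloped)
- reading_stand: fixed level stand, 92 mm (x) x 150 mm (y), 40 mm high, origin under its centre on the worktop, z up. Two blue rails along x, 24 mm wide (y 42 to 66 mm either side), tops level at 40 mm; the 84 mm between them is free above 10 mm and open at both ends. The blade goes in from the -x end
- stand_seat (a point): centre of the stand at the level of its rail tops, 40 mm above the worktop; axes as the stand
- bottle_left: loose brown dropper bottle, 39 mm diameter, 104 mm high, a bystander; origin at its foot
- bottle_right: loose brown dropper bottle, 39 mm diameter, 104 mm high, a bystander; origin at its foot
- mortar: loose white mortar, 116 x 109 x 54 mm, a bystander; origin at its foot

How it is judged:
By the outcome, as a careful person would: the job done as asked, in the order asked, and still so for the second after the job is handed in, with the robot touching nothing.
It also fails if it takes over 72 s, if anything falls off the work surface, if the arm or the gripper's body presses on something with over 40 N, if the wrist force passes 120 N, or if a joint passes its speed limit or range.

## Working session

There is one attempt and no reset: what is moved stays moved. The work goes in short steps, Python scripts to look and compute and a tool call to move; the robot and the scene stay as the last step left them, time stands still between calls to the robot, and variables do not carry over. Pictures are saved under pics/ and viewed, at most 10 in all, crops included, and the job is handed in when it is done.

Besides the shell and the picture viewer there is one more tool, called after "Call:" in YAML: its name, and indented under it one key for each argument. play_rows: Moves the arm, as the interface text tells. Shift numbers are shares of 5 cm and turn numbers shares of 4 degrees, none past 1 either way. Its arguments: {"type":"object","properties":{"motion":{"type":"array"},"newtons":{"type":"number"}},"required":["motion"]}

```bash
mkdir -p pics; python3 - <<'E'
from station import r
import cv2,numpy as np
s=r.observe();print(s)
for n in("scene","top","wrist"):
    f=r.grab_frame(n);cv2.imwrite(f"pics/{n}0.png",f["color"][:,:,::-1])
    np.save(f"pics/{n}0.npy",f,allow_pickle=True)
    print(n,{k:np.round(v,3).tolist() for k,v in f.items() if k!="color"})
a=cv2.imread("pics/scene0.png");b=cv2.imread("pics/top0.png")
E
```

```text
{'time': 0.0, 'joint_pos': array([ 1.05445947e+00,  2.07444874e-01,  1.54294834e+00,  3.96451886e-06,
        1.39349315e+00, -1.50508138e-01]), 'joint_velocities': array([-0.00202565,  0.00048513, -0.00075348, -0.00210565,  0.00215416,
        0.00012579]), 'joint_torque': array([-4.53817793e-04, -3.70888925e+01, -2.81413722e+01,  6.96214079e-02,
        3.62676324e-02, -1.58026187e-04]), 'eef_pos': array([205.30022053, 536.23339159, 204.27936351]), 'orientation': array([-3.13932546e+00, -3.47775965e-04,  2.77576283e+00]), 'force': array([ 0.57227198, -0.47884944, -0.36419664]), 'ft_torque': array([-0.04596506, -0.01431265,  0.02715388]), 'grip_force': 0.0, 'finger_gap': 94.24200114229436}
scene {'K': [[485.942, 0.0, 256.41], [0.0, 485.942, 188.833], [0.0, 0.0, 1.0]], 'distortion': [-0.02, 0.0, 0.0, 0.0, 0.0], 'position': [-113.065, -948.273, 1378.746], 'rotation': [-2.408, 0.002, -0.649]}
top {'K': [[347.395, 0.0, 254.051], [0.0, 347.395, 188.452], [0.0, 0.0, 1.0]], 'distortion': [-0.024, 0.0, 0.0, 0.0, 0.0], 'position': [440.007, -15.439, 1455.053], 'rotation': [-3.044, 0.01, -1.592]}
wrist {'K': [[284.192, 0.0, 254.734], [0.0, 284.192, 190.322], [0.0, 0.0, 1.0]], 'distortion': [0.022, 0.0, 0.0, 0.0, 0.0], 'hand_eye': [[-0.0, -0.96, -0.281, 81.18], [1.0, -0.0, 0.001, 0.697], [-0.001, -0.281, 0.96, -178.49], [0.0, 0.0, 0.0, 1.0]]}
```

View pics/top0.png

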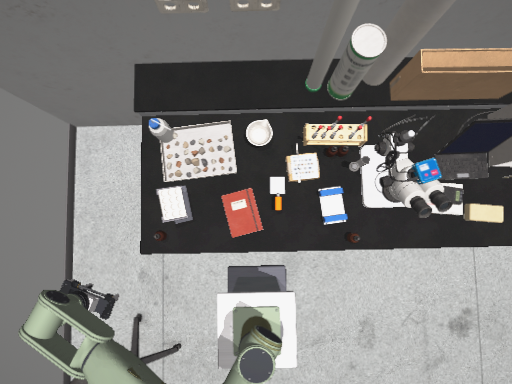

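View pics/scene0.png

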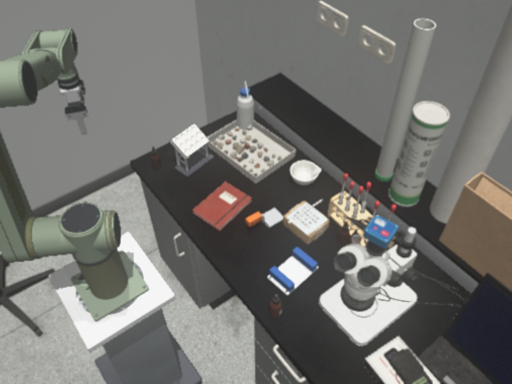

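The top view shows the plate and rack near (174,204), the lifter with its blade at (277,185) and handle at (278,203), and the stand at (332,205). The bottles are at (158,236) and (352,238), and the mortar is at (259,132). In the scene view the rack is at (190,148), the lifter at (263,217) and the stand at (294,270). I'll enlarge these areas.

```bash
python3 - <<'E'
import cv2,numpy as np
a=cv2.imread("pics/scene0.png");b=cv2.imread("pics/top0.png")
def c(im,x,y,w,h,s): return cv2.resize(im[y:y+h,x:x+w],(w*s,h*s),interpolation=cv2.INTER_CUBIC)
t=np.hstack([c(b,150,180,50,50,6),c(a,160,118,60,60,5),])[:300]
u=np.hstack([c(b,262,170,100,60,4)[:240],c(a,240,200,80,96,3)[:240,:200]])
print(t.shape,u.shape)
cv2.imwrite("pics/comp.png",np.vstack([t,u]))
E
```

```text
(300, 600, 3) (240, 600, 3)
```

View pics/comp.png

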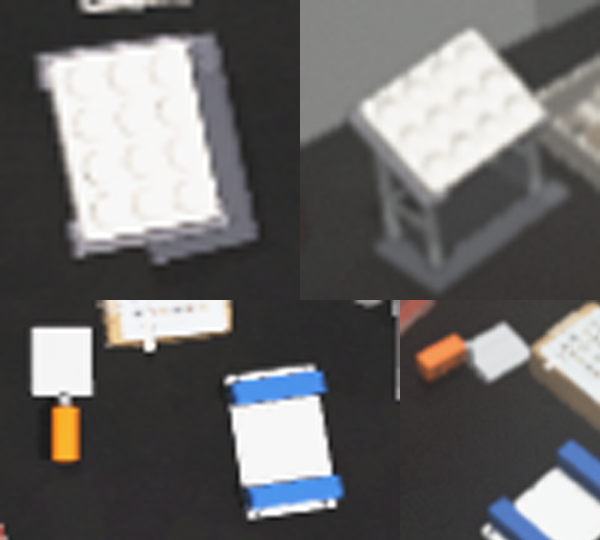

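```bash
cat > h.py <<'E'
import numpy as np,cv2
from scipy.spatial.transform import Rotation as R
def cam(f,s=None):
    """camera position and rotation in world; s = state for wrist camera"""
    if "hand_eye" in f:
        T=np.asarray(f["hand_eye"]);Rt=R.from_euler("xyz",s["orientation"]).as_matrix()
        return Rt@T[:3,3]+s["eef_pos"],Rt@T[:3,:3]
    q=np.asarray(f["rotation"],float)
    return np.asarray(f["position"],float),(q if q.shape==(3,3) else R.from_euler("xyz",q).as_matrix())
def ray(f,px,s=None):
    p,M=cam(f,s)
    u=cv2.undistortPoints(np.float64(px).reshape(-1,1,2),np.float64(f["K"]),np.float64(f["distortion"]))[:,0]
    d=np.c_[u,np.ones(len(u))]@M.T
    return p,d/np.linalg.norm(d,axis=1)[:,None]
def plane(f,px,z,s=None):
    p,d=ray(f,px,s);return p+d*((z-p[2])/d[:,2])[:,None]
def tri(rays):
    A=0;b=0
    for p,d in rays:
        Q=np.eye(3)-np.outer(d,d);A=A+Q;b=b+Q@p
    x=np.linalg.solve(A,b);return x,max(np.linalg.norm((np.eye(3)-np.outer(d,d))@(x-p)) for p,d in rays)
def load(n): return np.load(f"pics/{n}.npy",allow_pickle=True).item()
def blobs(img,lo,hi,amin=20):
    m=cv2.inRange(cv2.cvtColor(img,cv2.COLOR_RGB2HSV),lo,hi)
    c,_=cv2.findContours(m,cv2.RETR_EXTERNAL,cv2.CHAIN_APPROX_NONE)
    return [k for k in c if cv2.contourArea(k)>amin]
def snap(name,cams=("wrist",)):
    from station import r
    s=r.observe()
    for n in cams:
        f=r.grab_frame(n);f["state"]=s;np.save(f"pics/{n}{name}.npy",f,allow_pickle=True)
        cv2.imwrite(f"pics/{n}{name}.png",f["color"][:,:,::-1])
    return s
E
python3 - <<'E'
from h import *
t=load("top0");sc=load("scene0")
print(plane(t,[[174,204],[277,185],[278,203],[332,205],[158,236],[352,238],[259,132]],20).round())
print("plate z100",plane(t,[[174,204]],100))
for n,f in(("t",t),("s",sc)):
  for nm,lo,hi in(("blue",(100,120,80),(125,255,255)),("orange",(5,170,120),(20,255,255)),("white",(0,0,225),(180,20,255))):
    for k in blobs(f["color"],lo,hi,25):
        rr=cv2.minAreaRect(k);m=cv2.moments(k);print(n,nm,np.round([m["m10"]/m["m00"],m["m01"]/m["m00"]],1),np.round(rr[1],1),cv2.contourArea(k))
# plate corners hand-read from crops: lowX-highY, highX-highY, highX-lowY, lowX-lowY
T=np.array([[81,242],[50,55],[190,40],[222,222]],float)/6+[150,180]
S=np.array([[360,110],[470,30],[550,115],[435,195]],float);S=(S-[300,0])/5+[160,118]
S=S
pt,dt=ray(t,T);ps,ds=ray(sc,S)
# image order: T0 bottom-left(lowx,highy); S0 left(lowx,highy)
for i in range(4): print(tri([(pt,dt[i]),(ps,ds[i])]))
E
```

```text
[[ 523.  329.   20.]
 [ 593.  -99.   20.]
 [ 518. -102.   20.]
 [ 505. -324.   20.]
 [ 392.  396.   20.]
 [ 368. -400.   20.]
 [ 819.  -30.   20.]]
plate z100 [[518.1685619  310.25819784 100.        ]]
t blue [335.9 217.5] [ 6.2 23.4] 100.5
t blue [331.2 191.4] [ 5.6 23.3] 100.5
t blue [427.5 170.1] [21.6 24.7] 434.0
t blue [153.3 124.8] [10.7  5.8] 38.5
t orange [278.  203.2] [ 6. 14.] 76.0
t white [266.8 318.5] [75.  78.9] 2035.5
t white [455.2 209.5] [10. 19.] 110.0
t white [238.4 204.4] [ 7.8 13.1] 85.0
t white [331.7 204.8] [19.7 22.2] 392.0
t white [171.9 202.9] [30.4 22.7] 633.5
t white [426.7 189.6] [24.1 57.7] 324.0
t white [277.1 184.9] [16. 13.] 191.0
t white [402.7 161.6] [14.2 15.7] 137.0
t white [304.  166.4] [26.4 26.5] 592.0
t white [373.4 179.8] [63.3 39. ] 1004.0
t white [402.6 148.1] [ 7. 10.] 48.0
t white [200.4 152.4] [49.2 69.3] 3049.0
t white [257.6 132.3] [25.  25.9] 434.0
t white [160.4 126.6] [ 9.4 13.9] 29.0
t white [367.9  40.8] [33.5 31.1] 760.0
s blue [280.7 276.4] [27.6  7.1] 148.5
s blue [304.6 256.7] [26.7  6.6] 151.5
s blue [381.7 230.5] [28.2 20.6] 
[... 314 characters left out ...]
5] 445.5
s white [357.5 254.4] [20.5  7.8] 65.0
s white [399.1 256.9] [20.5 19.1] 111.5
s white [118.8 299.9] [ 78.4 101.5] 3027.0
s white [273.5 218.2] [ 7.2 14.8] 82.0
s white [306.5 218.1] [33.2 24.6] 620.5
s white [227.  197.8] [13.4  4.5] 37.5
s white [302.7 173.5] [20.4 13.9] 189.0
s white [190.3 139.9] [22.3 28.2] 536.5
s white [430.7 113.2] [18. 31.] 411.0
(array([456.69262651, 340.51966088, 135.8680172 ]), np.float64(2.161468836284055))
(array([572.72830332, 361.20030568, 140.98545185]), np.float64(1.1741848932715058))
(array([586.52039356, 278.57437491, 103.59199962]), np.float64(1.3331561684731559))
(array([468.06333069, 257.51153047, 103.42883084]), np.float64(2.067484825323121))
```

```bash
cat > plan.py <<'E'
import sys,numpy as np
from station import r
# usage: plan.py x y z yawdeg nrows [noise-free start pose x y z yaw]
a=[float(v) for v in sys.argv[1:]]
s=r.observe();p=s["eef_pos"];psi=s["orientation"][2]
if len(a)>5: p=np.array(a[5:8]);psi=np.radians(a[8])
n=int(a[4]);dy=(np.radians(a[3])-psi+np.pi)%(2*np.pi)-np.pi
sp=-dy/n/np.radians(4)
M=np.zeros((3,3))
for i in range(n):
    y=psi+dy*i/n;c,q=np.cos(y),np.sin(y);M+=np.array([[c,q,0],[q,-c,0],[0,0,-1]])
v=np.linalg.solve(M,np.array(a[:3])-p)/50
print("from",p.round(1),np.degrees(psi).round(2),"rows",n,"travel",v.round(4).tolist(),"spin",round(sp,4))
E
python3 plan.py 480 300 330 119 10
```

```text
from [205.4 536.4 204.6] 159.04 rows 10 travel [-0.7392, -0.0225, -0.2509] spin 1.001
```

Call:
play_rows:
  motion:
    - {"grip": 1,"travel": [-0.74,-0.02,-0.25],"spin": 1}
    - {"grip": 1,"travel": [-0.74,-0.02,-0.25],"spin": 1}
    - {"grip": 1,"travel": [-0.74,-0.02,-0.25],"spin": 1}
    - {"grip": 1,"travel": [-0.74,-0.02,-0.25],"spin": 1}
    - {"grip": 1,"travel": [-0.74,-0.02,-0.25],"spin": 1}
    - {"grip": 1,"travel": [-0.74,-0.02,-0.25],"spin": 1}
    - {"grip": 1,"travel": [-0.74,-0.02,-0.25],"spin": 1}
    - {"grip": 1,"travel": [-0.74,-0.02,-0.25],"spin": 1}
    - {"grip": 1,"travel": [-0.74,-0.02,-0.25],"spin": 1}
    - {"grip": 1,"travel": [-0.74,-0.02,-0.25],"spin": 1}

```text
time: 1.15
eef_pos: [482.1, 300.0, 330.4]
orientation: [-3.141, -0.0, 2.075]
force: [0.7, 0.0, -0.0]
finger_gap: 93.9
grip_force: 0.0
```

```bash
python3 -c "
from h import *
print(snap('1')['eef_pos'])"; python3 plan.py 520 180 330 79 10
```

```text
[482.14961507 300.00046601 330.38366153]
from [486.1 295.6 332.9] 118.45 rows 10 travel [-0.2444, 0.0241, 0.0058] spin 0.9862
```

View pics/wrist1.png

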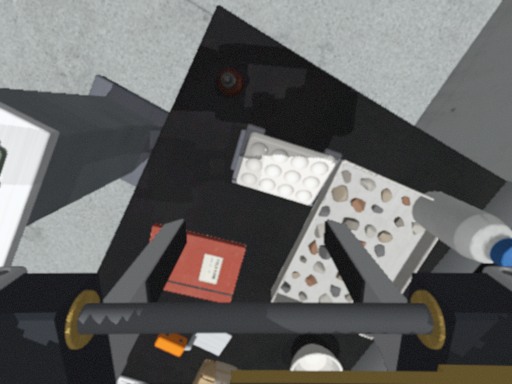

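```bash
python3 plan.py 540 200 330 82 9 486 295.6 333 118.4
```

```text
from [486.  295.6 333. ] 118.4 rows 9 travel [-0.2369, 0.0735, 0.0067] spin 1.0111
```

Call:
play_rows:
  motion:
    - {"grip": 1,"travel": [-0.24,0.07,0],"spin": 1}
    - {"grip": 1,"travel": [-0.24,0.07,0],"spin": 1}
    - {"grip": 1,"travel": [-0.24,0.07,0],"spin": 1}
    - {"grip": 1,"travel": [-0.24,0.07,0],"spin": 1}
    - {"grip": 1,"travel": [-0.24,0.07,0],"spin": 1}
    - {"grip": 1,"travel": [-0.24,0.07,0],"spin": 1}
    - {"grip": 1,"travel": [-0.24,0.07,0],"spin": 1}
    - {"grip": 1,"travel": [-0.24,0.07,0],"spin": 1}
    - {"grip": 1,"travel": [-0.24,0.07,0],"spin": 1}
    - {"grip": 1,"travel": [0,0,0],"spin": 0}

```text
time: 2.2
eef_pos: [535.7, 203.8, 329.9]
orientation: [-3.141, 0.001, 1.448]
force: [-0.1, 0.8, -0.4]
finger_gap: 94.2
grip_force: 0.0
```

```bash
python3 - <<'E'
from h import *
from station import r
print(snap('2')['eef_pos'],r.observe()["eef_pos"])
a=cv2.imread("pics/wrist1.png");b=cv2.imread("pics/wrist2.png")
f=load("wrist2");s=f["state"]
p,M=cam(f,s)
q=(np.array([[521,309,120.]])-p)@M;print(q/q[:,2:]*284+[254,190,0])
u,v=(q/q[:,2:]*284)[0,:2]+[254,190];u,v=int(u),int(v);y0=max(0,v-75);x0=u-75
print("crop2",x0,y0)
A=cv2.resize(a[100:230,210:360],None,fx=2.6,fy=2.6,interpolation=cv2.INTER_CUBIC)
B=cv2.resize(b[y0:y0+130,x0:x0+150],None,fx=2.6,fy=2.6,interpolation=cv2.INTER_CUBIC)
cv2.imwrite("pics/c2.png",np.hstack([A,B]))
E
```

```text
[535.72780034 203.79414165 329.90565274] [535.53250818 204.59232037 330.01934517]
[[231.81914414  90.99756846 284.        ]]
crop2 156 15
```

View pics/c2.png

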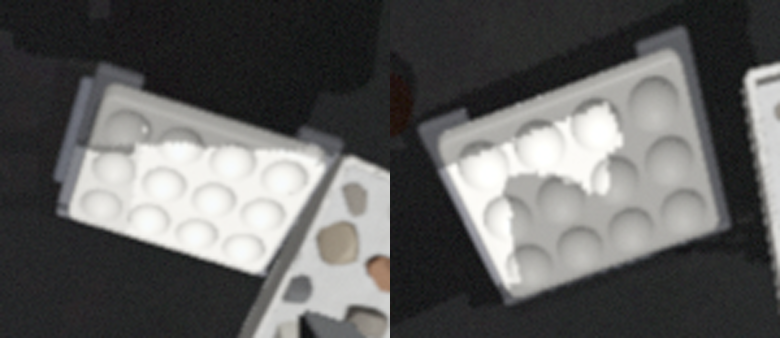

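```bash
python3 - <<'E'
from h import *
f1=load("wrist1");f2=load("wrist2");t=load("top0");sc=load("scene0")
A=np.array([[110,85],[326,150],[264,273],[66,212]])/2.6+[210,100]
B=np.array([[50,132],[290,50],[332,226],[118,303]])/2.6+[156,15]
T=(np.array([[81,242],[50,55],[190,40],[222,222]],float)/6+[150,180])[[0,1,2,3]]
S=(np.array([[360,110],[470,30],[550,115],[435,195]],float)-[300,0])/5+[160,118]
R1=ray(f1,A-.3,f1["state"]);R2=ray(f2,B-.3,f2["state"]);RT=ray(t,T-.5);RS=ray(sc,S-.5)
for i in range(4):
    print(*[tri([(q[0],q[1][i]) for q in Q]) for Q in((R1,R2),(R1,R2,RT,RS))])
P=[tri([(q[0],q[1][i]) for q in (R1,R2,RT,RS)])[0] for i in range(4)]
P=np.array(P);print(P.mean(0));lo=P[[2,3]];hi=P[[0,1]]
for d in (P[1]-P[0],P[2]-P[3]): print("long",np.linalg.norm(d),np.degrees(np.arctan2(d[1],d[0])))
d=hi.mean(0)-lo.mean(0);print("slope",d,np.degrees(np.arctan2(d[1],d[0])),lo.mean(0),hi.mean(0))
E
python3 plan.py 500 60 330 42 10; python3 plan.py 460 -200 330 4 10 500 60 330 42
```

```text
(array([456.53148463, 344.21751256, 134.85684598]), np.float64(1.138249369266255)) (array([457.13457696, 343.79237534, 135.55371969]), np.float64(1.5312898522751484))
(array([572.32815377, 367.89949731, 121.75063629]), np.float64(0.26713146690171174)) (array([571.95417983, 365.94356406, 137.26850705]), np.float64(5.088782093773857))
(array([587.41535449, 288.67951912,  99.39184956]), np.float64(0.7642165008771034)) (array([588.83003195, 286.65398645,  96.5672835 ]), np.float64(3.835749122133944))
(array([468.39659494, 263.78204762,  96.25319955]), np.float64(1.64246562919473)) (array([469.20855761, 263.22458979,  99.21983999]), np.float64(2.5765347161104297))
[521.78183659 314.90362891 117.15233756]
long 116.94937733777776 10.91944655071665
long 121.92321275038715 11.081825063978467
slope [-14.47491638  79.92868157  38.51755163] 100.26489291367352 [529.01929478 274.93928812  97.89356174] [514.5443784  354.8679697  136.41111337]
from [535.5 204.6 330. ] 83.07 rows 10 travel [-0.298, 0.0612, 0.0] spin 1.0266
from [500.  60. 330.] 42.0 rows 10 travel [-0.2969, 0.446, -0.0] spin 0.95
```

Call:
play_rows:
  motion:
    - {"grip": 1,"travel": [-0.3,0.06,0],"spin": 1}
    - {"grip": 1,"travel": [-0.3,0.06,0],"spin": 1}
    - {"grip": 1,"travel": [-0.3,0.06,0],"spin": 1}
    - {"grip": 1,"travel": [-0.3,0.06,0],"spin": 1}
    - {"grip": 1,"travel": [-0.3,0.06,0],"spin": 1}
    - {"grip": 1,"travel": [-0.3,0.06,0],"spin": 1}
    - {"grip": 1,"travel": [-0.3,0.06,0],"spin": 1}
    - {"grip": 1,"travel": [-0.3,0.06,0],"spin": 1}
    - {"grip": 1,"travel": [-0.3,0.06,0],"spin": 1}
    - {"grip": 1,"travel": [-0.3,0.06,0],"spin": 1}

```text
time: 3.25
eef_pos: [499.9, 59.5, 330.3]
orientation: [-3.141, -0.0, 0.751]
force: [-0.1, 0.4, 0.8]
finger_gap: 94.0
grip_force: 0.0
```

```bash
python3 plan.py 520 -200 250 4 9
```

```text
from [499.9  59.5 330.3] 43.02 rows 9 travel [-0.2136, 0.5495, 0.1784] spin 1.084
```

Call:
play_rows:
  motion:
    - {"grip": 1,"travel": [-0.21,0.55,0.18],"spin": 1}
    - {"grip": 1,"travel": [-0.21,0.55,0.18],"spin": 1}
    - {"grip": 1,"travel": [-0.21,0.55,0.18],"spin": 1}
    - {"grip": 1,"travel": [-0.21,0.55,0.18],"spin": 1}
    - {"grip": 1,"travel": [-0.21,0.55,0.18],"spin": 1}
    - {"grip": 1,"travel": [-0.21,0.55,0.18],"spin": 1}
    - {"grip": 1,"travel": [-0.21,0.55,0.18],"spin": 1}
    - {"grip": 1,"travel": [-0.21,0.55,0.18],"spin": 1}
    - {"grip": 1,"travel": [-0.21,0.55,0.18],"spin": 1}
    - {"grip": 1,"travel": [0,0,0],"spin": 1}

```text
time: 4.25
eef_pos: [527.0, -202.0, 247.4]
orientation: [-3.141, 0.003, 0.049]
force: [0.2, 1.2, 0.9]
finger_gap: 94.1
grip_force: 0.0
```

```bash
python3 - <<'E'
from h import *
from station import r
print(snap('3')['eef_pos'],r.observe()["eef_pos"])
E
python3 plan.py 420 -160 250 0 9
```

```text
[ 526.98748065 -201.96743651  247.37291449] [ 527.55671639 -200.68558122  248.10091163]
from [ 527.6 -200.7  248.1] 2.74 rows 9 travel [-0.2366, -0.0967, -0.0042] spin 0.076
```

View pics/wrist3.png

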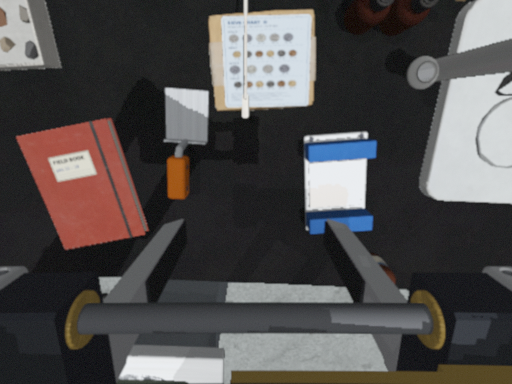

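The wrist view shows the lifter blade with corners (166,88), (209,91), (207,143) and (165,140), and the handle around (178,178). The stand's blue rails are at (341,150) and (341,221). The microscope base is to the right from (425,200), so I'll enter the stand from the free left (+y) end.

Call:
play_rows:
  motion:
    - {"grip": 1,"travel": [-0.24,-0.1,0],"spin": 0.1}
    - {"grip": 1,"travel": [-0.24,-0.1,0],"spin": 0.1}
    - {"grip": 1,"travel": [-0.24,-0.1,0],"spin": 0.1}
    - {"grip": 1,"travel": [-0.24,-0.1,0],"spin": 0.1}
    - {"grip": 1,"travel": [-0.24,-0.1,0],"spin": 0.1}
    - {"grip": 1,"travel": [-0.24,-0.1,0],"spin": 0.1}
    - {"grip": 1,"travel": [-0.24,-0.1,0],"spin": 0.1}
    - {"grip": 1,"travel": [-0.24,-0.1,0],"spin": 0}
    - {"grip": 1,"travel": [0,0,0],"spin": 0}
    - {"grip": 1,"travel": [0,0,0],"spin": 0}

```text
time: 5.3
eef_pos: [431.1, -162.8, 249.7]
orientation: [3.141, -0.001, 0.004]
force: [0.7, 0.2, 0.2]
finger_gap: 94.0
grip_force: 0.0
```

```bash
python3 - <<'E'
from h import *
print(snap('4')['eef_pos'])
fs=[load("wrist3"),load("wrist4"),load("top0"),load("scene0")]
for i,f in enumerate(fs):
  for nm,lo,hi in(("blue",(100,120,60),(125,255,255)),("orange",(5,170,90),(20,255,255)),("blade",(0,0,150),(180,40,255))):
    for k in blobs(f["color"],lo,hi,60):
        rr=cv2.minAreaRect(k)
        if i<2: 
            if nm=="blade" and not(1200<cv2.contourArea(k)<5000): continue
            print(i,nm,cv2.contourArea(k),np.round(rr[0],1),np.round(cv2.boxPoints(rr),1).tolist())
a=cv2.imread("pics/wrist3.png")[70:240,150:390];b=cv2.imread("pics/wrist4.png")
print(b.shape);cv2.imwrite("pics/c4.png",np.hstack([cv2.resize(a,None,fx=1.6,fy=1.6,interpolation=cv2.INTER_CUBIC),cv2.resize(b[0:170,130:370],None,fx=1.6,fy=1.6,interpolation=cv2.INTER_CUBIC)]))
E
```

```text
[ 431.0941899  -162.83398344  249.72201552]
0 blue 1067.0 [339.9 221.5] [[305.8999938964844, 212.39999389648438], [372.5, 208.3000030517578], [373.8999938964844, 230.60000610351562], [307.29998779296875, 234.6999969482422]]
0 blue 1221.5 [341.2 150. ] [[304.70001220703125, 141.1999969482422], [376.8999938964844, 138.6999969482422], [377.6000061035156, 158.6999969482422], [305.3999938964844, 161.1999969482422]]
0 orange 774.5 [177.5 177.5] [[167.0, 156.0], [188.0, 156.0], [188.0, 199.0], [167.0, 199.0]]
0 blade 1873.0 [288. 292.] [[226.0, 283.0], [350.0, 283.0], [350.0, 301.0], [226.0, 301.0]]
0 blade 2839.0 [335.5 184.5] [[305.0, 159.0], [366.0, 159.0], [366.0, 210.0], [305.0, 210.0]]
0 blade 2068.0 [484.  26.] [[457.0, 0.0], [511.0, 0.0], [511.0, 52.0], [457.0, 52.0]]
0 blade 1995.0 [21.5 33. ] [[-0.0, 0.0], [43.0, 0.0], [43.0, 66.0], [0.0, 66.0]]
1 blue 1291.5 [375.7 154.8] [[337.79998779296875, 147.6999969482422], [411.70001220703125, 141.10000610351562], [413.6000061035156, 162.0], [339.70001220703125, 168.60000610351562]]
1 blue 1458.0 [376.5  71.3] [[334.79998779296875, 64.30000305175781], [415.8999938964844, 56.099998474121094], [418.20001220703125, 78.19999694824219], [337.0, 86.4000015258789]]
1 orange 935.0 [203. 107.] [[192.0, 83.0], [214.0, 83.0], [214.0, 131.0], [192.0, 131.0]]
1 blade 1475.0 [174.  364.5] [[131.0, 348.0], [217.0, 348.0], [217.0, 381.0], [131.0, 381.0]]
1 blade 4935.0 [ 78. 256.] [[-0.0, 232.0], [156.0, 232.0], [156.0, 280.0], [0.0, 280.0]]
1 blade 3861.5 [369.6 113.7] [[331.20001220703125, 86.5999984741211], [401.8999938964844, 79.5], [408.0, 140.89999389648438], [337.29998779296875, 148.0]]
1 blade 2613.0 [208.5  49.5] [[186.0, 16.0], [231.0, 16.0], [231.0, 83.0], [186.0, 83.0]]
1 blade 3921.0 [490.   62.5] [[469.0, 0.0], [511.0, 0.0], [511.0, 125.0], [469.0, 125.0]]
1 blade 1910.0 [298.  17.] [[252.0, 0.0], [344.0, 0.0], [344.0, 34.0], [252.0, 34.0]]
(384, 512, 3)
```

View pics/c4.png

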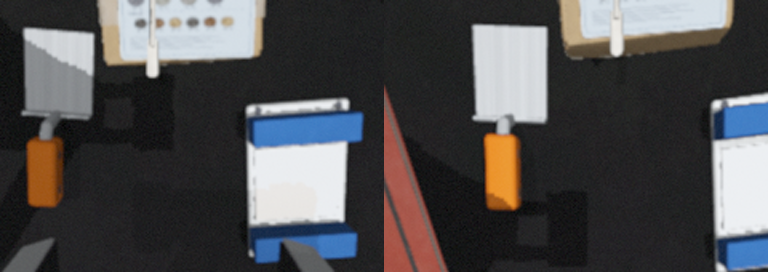

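```bash
python3 - <<'E'
from h import *
f3=load("wrist3");f4=load("wrist4");s3=f3["state"];s4=f4["state"];t=load("top0")
def t2(a,b):
    A=ray(f3,[a],s3);B=ray(f4,[b],s4);x,e=tri([(A[0],A[1][0]),(B[0],B[1][0])]);return x.round(1),round(e,1)
V3=np.array([[26,28],[94,32],[91,118],[23,114]])/1.6+[150,70]-.3
V4=np.array([[89,25],[163,28],[163,122],[90,117]])/1.6+[130,0]-.3
print("blade tip L,R, heel R,L");
for a,b in zip(V3,V4): print(t2(a,b))
for z in(2,): print("plane tips",plane(f3,V3[:2],z,s3).round(1).tolist(),plane(f4,V4[:2],z,s4).round(1).tolist())
print("heel z16",plane(f3,V3[2:],16,s3).round(1).tolist(),plane(f4,V4[2:],16,s4).round(1).tolist())
print("handle back",t2([177.5,199.5],[203,131.5]))
print("handle top corners v4 z64",plane(f4,[[192,83],[214,83],[214,131.5],[192,131.5]],64,s4).round(1).tolist())
def box(f,lo,hi,amin,amax):
    return [cv2.boxPoints(cv2.minAreaRect(k)) for k in blobs(f["color"],(100,120,60),(125,255,255),60) if amin<cv2.contourArea(k)<amax]
b3=[c for c in box(f3,0,0,900,1300)];b4=[c for c in box(f4,0,0,1200,1600)]
o=lambda c:c[np.argsort(c[:,0])]
for A,B in zip(b3,b4):
    pass
S=lambda L:sorted(L,key=lambda c:c[:,1].mean())
for A,B in zip(S(b3),S(b4)):
    A,B=o(A),o(B)
    A=np.r_[A[:2][np.argsort(A[:2,1])],A[2:][np.argsort(A[2:,1])]];B=np.r_[B[:2][np.argsort(B[:2,1])],B[2:][np.argsort(B[2:,1])]]
    print("rail LT LB RT RB",[t2(a,b) for a,b in zip(A,B)])
    print(" z40 v3",plane(f3,A,40,s3)[:,:2].round(1).tolist(),"v4",plane(f4,B,40,s4)[:,:2].round(1).tolist())
for z in(40,):
    c=plane(t,np.array([[335.9,217.5],[331.2,191.4]]),z);print("top rails",c.round(1).tolist(),c.mean(0))
print("top blade/handle",plane(t,[[277.1,184.9]],2),plane(t,[[278,203.2]],64))
E
```

```text
blade tip L,R, heel R,L
(array([630.4, -70. ,  -2. ]), np.float64(0.7))
(array([ 630.1, -130.1,   -5.5]), np.float64(0.2))
(array([ 555.6, -129.8,    9.3]), np.float64(0.2))
(array([557.7, -70.8,  19.7]), np.float64(0.6))
plane tips [[630.0, -71.8, 2.0], [629.8, -131.1, 2.0]] [[629.6, -70.2, 2.0], [628.0, -130.9, 2.0]]
heel z16 [[556.6, -130.7, 16.0], [557.0, -70.3, 16.0]] [[554.9, -130.5, 16.0], [558.3, -69.4, 16.0]]
handle back (array([484.1, -96.7,  56.5]), np.float64(1.1))
handle top corners v4 z64 [[541.9, -86.6, 64.0], [542.1, -113.0, 64.0], [485.1, -110.8, 64.0], [484.9, -83.2, 64.0]]
rail LT LB RT RB [(array([ 567.9, -267.7,   24.5]), np.float64(1.5)), (array([ 540.7, -270.9,   30.4]), np.float64(1.0)), (array([ 576.3, -364.9,   33.4]), np.float64(0.1)), (array([ 550. , -368.1,   40. ]), np.float64(0.4))]
 z40 v3 [[569.1, -266.4], [542.0, -270.0], [576.9, -362.1], [550.2, -367.7]] v4 [[566.3, -262.1], [540.4, -267.3], [575.3, -361.4], [549.9, -368.5]]
rail LT LB RT RB [(array([ 458.8, -282.7,   15.6]), np.float64(0.5)), (array([ 432.3, -282.5,   37.8]), np.float64(1.6)), (array([ 468.8, -386.2,   13.4]), np.float64(1.5)), (array([ 442.1, -382.6,   35.5]), np.float64(0.2))]
 z40 v3 [[467.6, -278.1], [432.6, -283.6], [478.6, -372.7], [444.1, -380.3]] v4 [[462.2, -275.1], [433.3, -280.2], [471.1, -373.3], [442.8, -380.3]]
top rails [[452.7, -333.5, 40.0], [559.3, -318.9, 40.0]] [ 505.9860943  -326.17301251   40.        ]
top blade/handle [[ 594.90918305 -100.91786376    2.        ]] [[514.54004671 -98.85618346  64.        ]]
```

Call:
play_rows:
  motion:
    - {"grip": 0.3,"travel": [0.415,-0.318,0.6],"spin": 0.25}
    - {"grip": 0.3,"travel": [0.415,-0.318,0.6],"spin": 0}
    - {"grip": 0.3,"travel": [0.415,-0.318,0.6],"spin": 0}
    - {"grip": 0.3,"travel": [0.415,-0.318,0.5],"spin": 0}
    - {"grip": 0.3,"travel": [0,0,0],"spin": 0}
    - {"grip": 0.3,"travel": [0,0,0.4],"spin": 0}
    - {"grip": 0.3,"travel": [0,0,0.4],"spin": 0}
    - {"grip": 0.3,"travel": [0,0,0.4],"spin": 0}
    - {"grip": 0.3,"travel": [0,0,0],"spin": 0}
    - {"grip": 0.3,"travel": [0,0,0],"spin": 0}

```text
time: 6.35
eef_pos: [515.0, -100.7, 75.4]
orientation: [3.141, -0.001, -0.014]
force: [-0.2, -0.6, -0.5]
finger_gap: 60.9
grip_force: 0.0
```

```bash
python3 plan.py 514 -99.3 31 -0.8 4
```

```text
from [ 515.  -100.7   75.4] -0.79 rows 4 travel [-0.0049, -0.0067, 0.2219] spin 0.0009
```

Call:
play_rows:
  motion:
    - {"grip": 0.3,"travel": [-0.005,-0.007,0.22],"spin": 0}
    - {"grip": 0.3,"travel": [-0.005,-0.007,0.22],"spin": 0}
    - {"grip": 0.3,"travel": [-0.005,-0.007,0.22],"spin": 0}
    - {"grip": 0.3,"travel": [-0.005,-0.007,0.22],"spin": 0}
    - {"grip": 0.3,"travel": [0,0,0],"spin": 0}
    - {"grip": -0.3,"travel": [0,0,0],"spin": 0}
    - {"grip": -1,"travel": [0,0,0],"spin": 0}
    - {"grip": -1,"travel": [0,0,0],"spin": 0}
    - {"grip": -1,"travel": [0,0,0],"spin": 0}
    - {"grip": -1,"travel": [0,0,0],"spin": 0}
  newtons: 55

```text
time: 7.35
eef_pos: [513.9, -98.6, 30.8]
orientation: [3.141, -0.001, -0.013]
force: [0.7, 0.4, 0.5]
finger_gap: 24.7
grip_force: 0.1
```

Call:
play_rows:
  motion:
    - {"grip": -1,"travel": [0,0,0],"spin": 0}
    - {"grip": -1,"travel": [0,0,0],"spin": 0}
    - {"grip": -1,"travel": [0,0,-0.2],"spin": 0}
    - {"grip": -1,"travel": [0,0,-0.5],"spin": 0}
    - {"grip": -1,"travel": [0,0,-0.5],"spin": 0}
    - {"grip": -1,"travel": [0,0,-0.5],"spin": 0}
    - {"grip": -1,"travel": [0,0,-0.3],"spin": -0.5}
    - {"grip": -1,"travel": [0,0,0],"spin": -1}
    - {"grip": -1,"travel": [0,0,0],"spin": -1}
    - {"grip": -1,"travel": [0,0,0],"spin": -1}
  newtons: 55

```text
time: 8.35
eef_pos: [513.4, -98.4, 131.0]
orientation: [3.141, -0.0, 0.234]
force: [-0.0, 0.0, -0.8]
finger_gap: 23.9
grip_force: 55.0
```

```bash
python3 plan.py 530 30 125 56 10;python3 plan.py 556.8 131.2 115 100.8 10 530 30 125 56
```

```text
from [513.4 -98.4 131. ] 13.41 rows 10 travel [0.17, -0.2032, 0.012] spin -1.0647
from [530.  30. 125.] 56.0 rows 10 travel [0.2147, 0.0037, 0.02] spin -1.12
```

Call:
play_rows:
  motion:
    - {"grip": -1,"travel": [0.17,-0.2,0],"spin": -1}
    - {"grip": -1,"travel": [0.17,-0.2,0],"spin": -1}
    - {"grip": -1,"travel": [0.17,-0.2,0],"spin": -1}
    - {"grip": -1,"travel": [0.17,-0.2,0],"spin": -1}
    - {"grip": -1,"travel": [0.17,-0.2,0],"spin": -1}
    - {"grip": -1,"travel": [0.17,-0.2,0],"spin": -1}
    - {"grip": -1,"travel": [0.17,-0.2,0],"spin": -1}
    - {"grip": -1,"travel": [0.17,-0.2,0],"spin": -1}
    - {"grip": -1,"travel": [0.17,-0.2,0],"spin": -1}
    - {"grip": -1,"travel": [0.17,-0.2,0],"spin": -1}

```text
time: 9.35
eef_pos: [533.8, 29.0, 130.7]
orientation: [-3.141, 0.0, 0.932]
force: [-0.9, -0.2, -1.2]
finger_gap: 23.6
grip_force: 55.0
```

```bash
python3 plan.py 552 110 125 99 10
```

```text
from [533.8  29.  130.7] 53.41 rows 10 travel [0.1701, -0.0101, 0.0114] spin -1.1397
```

Call:
play_rows:
  motion:
    - {"grip": -1,"travel": [0.17,-0.01,0.01],"spin": -1}
    - {"grip": -1,"travel": [0.17,-0.01,0.01],"spin": -1}
    - {"grip": -1,"travel": [0.17,-0.01,0.01],"spin": -1}
    - {"grip": -1,"travel": [0.17,-0.01,0.01],"spin": -1}
    - {"grip": -1,"travel": [0.17,-0.01,0.01],"spin": -1}
    - {"grip": -1,"travel": [0.17,-0.01,0.01],"spin": -1}
    - {"grip": -1,"travel": [0.17,-0.01,0.01],"spin": -1}
    - {"grip": -1,"travel": [0.17,-0.01,0.01],"spin": -1}
    - {"grip": -1,"travel": [0.17,-0.01,0.01],"spin": -1}
    - {"grip": -1,"travel": [0,0,0],"spin": -1}

```text
time: 10.35
eef_pos: [556.2, 101.4, 126.1]
orientation: [-3.141, -0.0, 1.631]
force: [0.4, -0.7, -1.7]
finger_gap: 23.7
grip_force: 55.0
```

```bash
python3 plan.py 556.8 131.2 115 100.8 4
```

```text
from [556.2 101.4 126.1] 93.48 rows 4 travel [0.1479, 0.0193, 0.0554] spin -0.4578
```

Call:
play_rows:
  motion:
    - {"grip": -1,"travel": [0.14,0.02,0.055],"spin": -0.43}
    - {"grip": -1,"travel": [0.14,0.02,0.055],"spin": -0.43}
    - {"grip": -1,"travel": [0.14,0.02,0.055],"spin": -0.43}
    - {"grip": -1,"travel": [0.14,0.02,0.055],"spin": -0.43}
    - {"grip": -1,"travel": [0,0,0],"spin": 0}
    - {"grip": -1,"travel": [0,0,0],"spin": 0}
    - {"grip": -1,"travel": [0,0,0],"spin": 0}
    - {"grip": -1,"travel": [0,0,0],"spin": 0}
    - {"grip": -1,"travel": [0,0,0],"spin": 0}
    - {"grip": -1,"travel": [0,0,0],"spin": 0}

```text
time: 11.35
eef_pos: [557.8, 128.5, 115.1]
orientation: [3.141, 0.0, 1.747]
force: [0.5, 0.3, -0.7]
finger_gap: 23.8
grip_force: 55.0
```

```bash
python3 - <<'E'
from h import *
print(snap('5',("wrist","scene"))['eef_pos'])
b=cv2.imread("pics/wrist5.png");a=cv2.imread("pics/scene5.png")
A=cv2.resize(a[100:200,140:260],None,fx=3,fy=3,interpolation=cv2.INTER_CUBIC)
cv2.imwrite("pics/c5.png",np.hstack([b[:300,100:420],np.pad(A,((0,0),(0,0),(0,0)))]))
E
```

```text
[557.81358417 128.48387067 115.05395532]
```

View pics/c5.png

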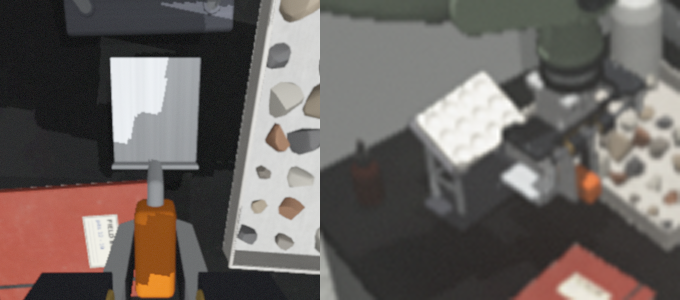

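```bash
python3 - <<'E'
from h import *
f=load("wrist5");s=f["state"];print(np.degrees(s["orientation"][2]))
g=cv2.cvtColor(f["color"],cv2.COLOR_RGB2HSV)
gray=cv2.GaussianBlur(cv2.cvtColor(f["color"],cv2.COLOR_RGB2GRAY).astype(np.float32),(0,0),1)
gy=cv2.Sobel(gray,cv2.CV_32F,0,1)
pts=[]
for u in range(172,328,4):
    v=18+np.argmin(gy[18:48,u]);pts.append((u,v,round(float(gy[v,u]))))
print(pts)
P=np.array([(a,b) for a,b,c in pts if c<-40],float)
if len(P)>5:
    vx,vy,x0,y0=cv2.fitLine(P.astype(np.float32),cv2.DIST_HUBER,0,.01,.01).ravel()
    q=np.array([[165,y0+(165-x0)*vy/vx],[332,y0+(332-x0)*vy/vx]]);print(q)
    for z in(0,8): 
        w=plane(f,q,z,s);d=w[1]-w[0];print(z,w.round(1).tolist(),np.linalg.norm(d),np.degrees(np.arctan2(d[1],d[0]))+90,w.mean(0))
# row profile for side ends
print(gray[10,150:180].astype(int),gray[10,318:345].astype(int))
E
```

```text
100.1000218474614
[(172, np.int64(35), -56), (176, np.int64(35), -61), (180, np.int64(35), -64), (184, np.int64(35), -62), (188, np.int64(35), -63), (192, np.int64(35), -62), (196, np.int64(35), -67), (200, np.int64(34), -52), (204, np.int64(34), -54), (208, np.int64(34), -60), (212, np.int64(34), -62), (216, np.int64(34), -63), (220, np.int64(34), -68), (224, np.int64(34), -64), (228, np.int64(34), -68), (232, np.int64(34), -63), (236, np.int64(34), -64), (240, np.int64(34), -64), (244, np.int64(34), -63), (248, np.int64(34), -64), (252, np.int64(33), -63), (256, np.int64(33), -66), (260, np.int64(33), -68), (264, np.int64(33), -69), (268, np.int64(33), -65), (272, np.int64(33), -61), (276, np.int64(33), -68), (280, np.int64(32), -60), (284, np.int64(32), -61), (288, np.int64(32), -63), (292, np.int64(32), -62), (296, np.int64(32), -59), (300, np.int64(32), -63), (304, np.int64(32), -67), (308, np.int64(31), -78), (312, np.int64(31), -82), (316, np.int64(31), -76), (320, np.int64(31), -84), (324, np.int64(18), -96)]
[[165.          35.490448  ]
 [332.          30.94763565]]
0 [[452.3, 257.1, 0.0], [602.9, 287.9, 0.0]] 153.69462688890638 101.53387347545065 [527.58633585 272.51496891   0.        ]
8 [[454.8, 255.8, 8.0], [601.3, 285.7, 8.0]] 149.50588575070648 101.53387347545065 [528.03687072 270.79289143   8.        ]
[26 26 26 24 22 21 21 21 21 21 21 21 23 28 38 48 55 59 60 60 61 61 60 60
 59 59 59 60 62 68] [117 117 121 126 127 128 128 128 128 128 128 128 126 120 104  81  59  48
  44  43  42  41  41  41  41  41  41]
```

```bash
python3 plan.py 538.2 225.4 115 101.2 9
```

```text
from [557.8 128.6 115. ] 100.11 rows 9 travel [0.2195, -0.0032, 0.0] spin -0.0303
```

Call:
play_rows:
  motion:
    - {"grip": -1,"travel": [0.1,0,0],"spin": -0.27}
    - {"grip": -1,"travel": [0.2,-0.003,0],"spin": 0}
    - {"grip": -1,"travel": [0.26,-0.003,0],"spin": 0}
    - {"grip": -1,"travel": [0.26,-0.003,0],"spin": 0}
    - {"grip": -1,"travel": [0.26,-0.003,0],"spin": 0}
    - {"grip": -1,"travel": [0.26,-0.003,0],"spin": 0}
    - {"grip": -1,"travel": [0.26,-0.003,0],"spin": 0}
    - {"grip": -1,"travel": [0.2,-0.003,0],"spin": 0}
    - {"grip": -1,"travel": [0.1,0,0],"spin": 0}
    - {"grip": -1,"travel": [0,0,0],"spin": 0}

```text
time: 12.45
eef_pos: [538.2, 222.4, 114.9]
orientation: [3.142, 0.0, 1.767]
force: [0.3, -0.9, -1.1]
finger_gap: 23.6
grip_force: 55.0
```

```bash
python3 - <<'E'
from h import *
s=snap('6',("wrist","scene"));print(s['eef_pos'],s['force'],np.degrees(s["orientation"][2]))
b=cv2.imread("pics/wrist6.png");a=cv2.imread("pics/scene6.png")
A=cv2.resize(a[100:200,140:260],None,fx=3,fy=3,interpolation=cv2.INTER_CUBIC)
cv2.imwrite("pics/c6.png",np.hstack([cv2.resize(b[:200,150:370],None,fx=1.5,fy=1.5),A]))
E
python3 plan.py 538.2 225.4 115 101.2 1
```

```text
[538.16426166 222.41211017 114.91373116] [ 0.34824018 -0.94573341 -1.12610699] 101.26618326594995
from [538.4 221.5 114.9] 101.2 rows 1 travel [0.0775, 0.011, -0.0016] spin -0.0
```

View pics/c6.png

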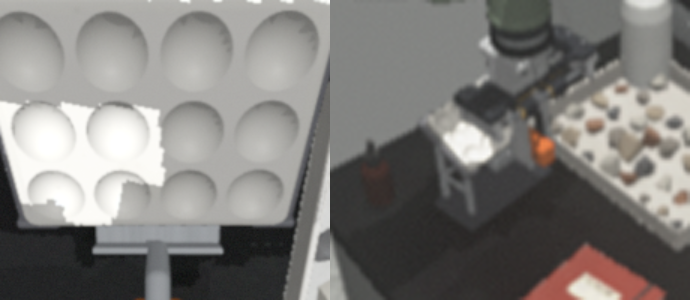

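The view shows the plate's low edge just ahead of the heel wall with about a 9 mm gap. The blade is centred, at u≈158 in the crop against the plate's 157. I'll advance 4 mm, then lift.

Call:
play_rows:
  motion:
    - {"grip": -1,"travel": [0.08,0.01,0],"spin": 0}
    - {"grip": -1,"travel": [0,0,-0.06],"spin": 0}
    - {"grip": -1,"travel": [0,0,-0.08],"spin": 0}
    - {"grip": -1,"travel": [0,0,-0.08],"spin": 0}
    - {"grip": -1,"travel": [0,0,-0.08],"spin": 0}
    - {"grip": -1,"travel": [-0.01,0,-0.08],"spin": 0}
    - {"grip": -1,"travel": [-0.01,0,-0.08],"spin": 0}
    - {"grip": -1,"travel": [-0.01,0,-0.08],"spin": 0}
    - {"grip": -1,"travel": [-0.01,0,-0.08],"spin": 0}
    - {"grip": -1,"travel": [0,0,0],"spin": 0}
  newtons: 60

```text
time: 13.55
eef_pos: [538.9, 224.0, 146.9]
orientation: [3.14, -0.0, 1.766]
force: [0.4, 0.3, -2.6]
finger_gap: 23.9
grip_force: 60.0
```

```bash
python3 - <<'E'
from h import *
s=snap('7',("wrist","scene"));print(s['eef_pos'],s['force'],s['ft_torque'],np.degrees(s["orientation"][2]))
b=cv2.imread("pics/wrist7.png");a=cv2.imread("pics/scene7.png")
A=cv2.resize(a[100:200,140:260],None,fx=3,fy=3,interpolation=cv2.INTER_CUBIC)
cv2.imwrite("pics/c7.png",np.hstack([cv2.resize(b[:200,150:370],None,fx=1.5,fy=1.5),A]))
E
```

```text
[538.93237094 223.97073909 146.86751604] [ 0.36969429  0.25433842 -2.58372912] [-0.25564648  0.02317492 -0.02356805] 101.19840965222753
```

View pics/c7.png

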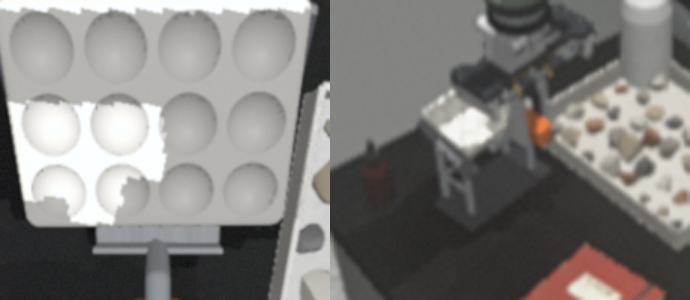

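The plate is levelling on the blade. Its low edge sits at row ~224 and the wall at ~245 in the crop, still centred on the blade at u≈157. I'll keep rising vertically. That was my tenth picture, so from here I'll measure numerically.

Call:
play_rows:
  motion:
    - {"grip": -1,"travel": [0,0,-0.06],"spin": 0}
    - {"grip": -1,"travel": [0,0,-0.08],"spin": 0}
    - {"grip": -1,"travel": [0,0,-0.08],"spin": 0}
    - {"grip": -1,"travel": [0,0,-0.08],"spin": 0}
    - {"grip": -1,"travel": [0,0,-0.08],"spin": 0}
    - {"grip": -1,"travel": [0,0,-0.12],"spin": 0}
    - {"grip": -1,"travel": [0,0,-0.16],"spin": 0}
    - {"grip": -1,"travel": [0,0,-0.2],"spin": 0}
    - {"grip": -1,"travel": [0,0,-0.2],"spin": 0}
    - {"grip": -1,"travel": [0,0,-0.1],"spin": 0}

```text
time: 14.65
eef_pos: [539.3, 224.0, 205.9]
orientation: [3.139, -0.0, 1.766]
force: [0.8, 0.5, -2.6]
finger_gap: 23.9
grip_force: 60.0
```

```bash
cat > pl.py <<'E'
from h import *
import sys
s=snap(sys.argv[1]);print(s['eef_pos'].round(1),s['force'].round(2),s['ft_torque'].round(2),np.degrees(s["orientation"]).round(2))
f=load("wrist"+sys.argv[1]);g=cv2.GaussianBlur(cv2.cvtColor(f["color"],cv2.COLOR_RGB2GRAY),(0,0),1)
# plate: bright component in the upper image around the column over the blade
m=(g[:260]>105).astype(np.uint8)
n,l,st,_=cv2.connectedComponentsWithStats(m)
k=l[80,255] or l[60,235];c=max(cv2.findContours((l==k).astype(np.uint8),cv2.RETR_EXTERNAL,cv2.CHAIN_APPROX_NONE)[0],key=cv2.contourArea)
print("plate bbox",cv2.boundingRect(c),"area",cv2.contourArea(c))
for v in range(10,175,15):
    x=np.where(l[v]==k)[0];print(v,(x.min(),x.max()) if len(x) else None,end=" ")
print();print("col gray 235 v125-185",g[125:185:2,235].tolist());print("col 280",g[125:185:2,280].tolist())
E
python3 pl.py 7; cp pics/wrist7.npy pics/w8.npy
```

```text
[539.3 224.  205.9] [ 0.81  0.51 -2.62] [-0.27 -0.02  0.03] [ 1.7984e+02 -1.0000e-02  1.0120e+02]
plate bbox (155, 1, 357, 259) area 58804.5
10 (np.int64(155), np.int64(349)) 25 (np.int64(157), np.int64(348)) 40 (np.int64(158), np.int64(346)) 55 (np.int64(159), np.int64(345)) 70 (np.int64(161), np.int64(511)) 85 (np.int64(162), np.int64(511)) 100 (np.int64(163), np.int64(511)) 115 (np.int64(164), np.int64(511)) 130 (np.int64(166), np.int64(511)) 145 (np.int64(169), np.int64(492)) 160 (np.int64(215), np.int64(487)) 
col gray 235 v125-185 [184, 184, 184, 182, 179, 177, 174, 171, 169, 177, 179, 169, 152, 152, 153, 153, 153, 152, 135, 109, 130, 144, 93, 43, 38, 35, 34, 35, 35, 34]
col 280 [177, 177, 177, 176, 175, 172, 169, 163, 170, 181, 179, 166, 147, 150, 152, 152, 151, 150, 134, 109, 131, 146, 95, 44, 40, 39, 38, 38, 38, 38]
```

```bash
cat > rel.py <<'E'
from h import *
def rel(f,px,dz=-17):
    s=f["state"];w=plane(f,px,s["eef_pos"][2]+dz,s)
    M=R.from_euler("xyz",s["orientation"]).as_matrix();return (w-s["eef_pos"])@M
E
python3 - <<'E'
from rel import *
f=load("w8");
for dz in(-17,-10):print("L",rel(f,[[154.5,10],[157.5,40],[160.5,70],[165.5,130]],dz).round(1).tolist(),"R",rel(f,[[349.5,10],[348.5,25],[346.5,40],[345.5,55]],dz).round(1).tolist(),"low",rel(f,[[235,148.5],[280,148.5]],dz).round(1).tolist())
print("heel top",rel(f,[[235,168.5],[280,168.5]],-15).round(1).tolist())
E
for a in "500 120 205.9 61" ; do python3 plan.py $a 10;done
```

```text
L [[137.5, -58.8, 16.9], [121.5, -58.7, 16.9], [104.5, -58.6, 16.9], [67.4, -58.8, 16.9]] R [[137.7, 58.0, 17.2], [129.8, 58.2, 17.2], [121.7, 57.8, 17.2], [113.3, 58.0, 17.2]] low [[55.0, -12.4, 17.0], [55.0, 18.5, 17.1]]
L [[135.5, -56.7, 9.9], [120.1, -56.6, 9.9], [103.7, -56.4, 9.9], [67.9, -56.7, 9.9]] R [[135.7, 55.9, 10.2], [128.1, 56.1, 10.2], [120.2, 55.7, 10.2], [112.1, 55.9, 10.2]] low [[56.0, -12.0, 10.0], [55.9, 17.8, 10.1]]
heel top [[41.4, -12.6, 15.0], [41.4, 18.6, 15.1]]
from [539.6 224.1 206.4] 101.2 rows 10 travel [-0.2206, -0.0548, 0.0011] spin 1.0051
```

```bash
python3 - <<'E'
from h import *
for n in("wrist3","wrist4"):
    f=load(n);s=f["state"]
    ks=sorted([k for k in blobs(f["color"],(100,120,60),(125,255,255),900) if cv2.contourArea(k)<1700],key=lambda k:k[:,0,1].mean())
    L=[]
    for k,fn in((ks[0],np.min),(ks[1],np.max)):
        p=k[:,0];x0,x1=p[:,0].min(),p[:,0].max()
        us=np.arange(x0+12,x1-10);off=-.5 if fn is np.min else .5
        q=np.array([(u,fn(p[p[:,0]==u,1])+off) for u in us],float)
        if n=="wrist3" and fn is np.max: q=q[:18]
        w=plane(f,q,40,s)
        vx,vy,cx,cy=cv2.fitLine(w[:,:2].astype(np.float32),cv2.DIST_HUBER,0,.01,.01).ravel()
        if vy>0: vx,vy=-vx,-vy
        res=np.abs((w[:,0]-cx)*vy-(w[:,1]-cy)*vx).max()
        # right end: max column over the rail's rows, near outer edge
        top=p[(p[:,0]>x1-3)];e=plane(f,[[x1+.5,top[:,1].mean()]],40,s)[0]
        L.append((np.array([vx,vy]),np.array([cx,cy])));print(n,"heading",np.degrees(np.arctan2(vy,vx)).round(2),"pt",cx.round(1),cy.round(1),"res",res.round(2),"right end",e.round(1))
    d=L[0][0]+L[1][0];d/=np.linalg.norm(d);nn=np.array([-d[1],d[0]]);print(" separation",(L[0][1]-L[1][1])@nn,"mid offset along normal from (505,-325.5):",((L[0][1]+L[1][1])/2-[505,-325.5])@nn)
E
```

```text
wrist3 heading -83.41 pt 571.5 -312.3 res 0.73 right end [ 563.9 -365.2   40. ]
wrist3 heading -29.15 pt 446.9 -309.1 res 5.87 right end [ 457.7 -377.5   40. ]
 separation 101.86264 mid offset along normal from (505,-325.5): 11.730823924091965
wrist4 heading -83.16 pt 567.9 -314.2 res 1.76 right end [ 563.3 -364.2   40. ]
wrist4 heading -83.53 pt 440.3 -333.5 res 3.03 right end [ 456.5 -376.7   40. ]
 separation 129.00452 mid offset along normal from (505,-325.5): -0.6770708600715807
```

Call:
play_rows:
  motion:
    - {"grip": -1,"travel": [-0.05,0,0],"spin": 0.3}
    - {"grip": -1,"travel": [-0.12,-0.02,0],"spin": 0.6}
    - {"grip": -1,"travel": [-0.2,-0.05,0],"spin": 1}
    - {"grip": -1,"travel": [-0.24,-0.05,0],"spin": 1}
    - {"grip": -1,"travel": [-0.24,-0.05,0],"spin": 1}
    - {"grip": -1,"travel": [-0.24,-0.05,0],"spin": 1}
    - {"grip": -1,"travel": [-0.24,-0.05,0],"spin": 1}
    - {"grip": -1,"travel": [-0.24,-0.05,0],"spin": 1}
    - {"grip": -1,"travel": [-0.24,-0.05,0],"spin": 1}
    - {"grip": -1,"travel": [-0.24,-0.05,0],"spin": 1}

```text
time: 15.7
eef_pos: [507.7, 124.5, 203.2]
orientation: [-3.14, 0.001, 1.141]
force: [0.6, -0.5, -1.9]
finger_gap: 23.9
grip_force: 60.0
```

```bash
python3 plan.py 480 10 205 33 10; python3 plan.py 480 -60 205 -5 10 480 10 205 33
```

```text
from [507.7 124.5 203.2] 65.37 rows 10 travel [-0.2153, 0.1031, -0.0036] spin 0.8093
from [480.  10. 205.] 33.0 rows 10 travel [-0.0391, 0.1371, -0.0] spin 0.95
```

Call:
play_rows:
  motion:
    - {"grip": -1,"travel": [-0.21,0.05,0],"spin": 1}
    - {"grip": -1,"travel": [-0.21,0.08,0],"spin": 1}
    - {"grip": -1,"travel": [-0.21,0.1,0],"spin": 1}
    - {"grip": -1,"travel": [-0.2,0.12,0],"spin": 1}
    - {"grip": -1,"travel": [-0.2,0.12,0],"spin": 1}
    - {"grip": -1,"travel": [-0.18,0.13,0],"spin": 1}
    - {"grip": -1,"travel": [-0.16,0.14,0],"spin": 1}
    - {"grip": -1,"travel": [-0.14,0.15,0],"spin": 1}
    - {"grip": -1,"travel": [-0.12,0.15,0],"spin": 1}
    - {"grip": -1,"travel": [-0.1,0.15,0],"spin": 1}

```text
time: 16.7
eef_pos: [494.3, 18.0, 203.2]
orientation: [-3.14, 0.002, 0.443]
force: [0.5, 0.2, -4.1]
finger_gap: 23.6
grip_force: 60.0
```

```bash
python3 plan.py 475 -60 205 -15 10; python3 plan.py 481.4 -130 205 -53 10 475 -60 205 -15;python3 plan.py 481.4 -130 205 -83.2 8 481.4 -130 205 -53
```

```text
from [494.3  18.  203.2] 25.37 rows 10 travel [-0.059, 0.1532, -0.0036] spin 1.0093
from [475. -60. 205.] -15.0 rows 10 travel [0.0868, 0.1138, -0.0] spin 0.95
from [ 481.4 -130.   205. ] -53.0 rows 8 travel [-0.0, -0.0, -0.0] spin 0.9438
```

Call:
play_rows:
  motion:
    - {"grip": -1,"travel": [-0.08,0.15,0],"spin": 1}
    - {"grip": -1,"travel": [-0.07,0.15,0],"spin": 1}
    - {"grip": -1,"travel": [-0.06,0.15,0],"spin": 1}
    - {"grip": -1,"travel": [-0.05,0.15,0],"spin": 1}
    - {"grip": -1,"travel": [-0.04,0.15,0],"spin": 1}
    - {"grip": -1,"travel": [-0.02,0.15,0],"spin": 1}
    - {"grip": -1,"travel": [0,0.15,0],"spin": 1}
    - {"grip": -1,"travel": [0.02,0.15,0],"spin": 1}
    - {"grip": -1,"travel": [0.04,0.14,0],"spin": 1}
    - {"grip": -1,"travel": [0.05,0.13,0],"spin": 1}

```text
time: 17.7
eef_pos: [494.6, -58.6, 203.2]
orientation: [-3.141, 0.002, -0.255]
force: [-0.1, 0.5, -2.5]
finger_gap: 23.7
grip_force: 60.0
```

Call:
play_rows:
  motion:
    - {"grip": -1,"travel": [0.07,0.12,0],"spin": 1}
    - {"grip": -1,"travel": [0.09,0.12,0],"spin": 1}
    - {"grip": -1,"travel": [0.09,0.12,0],"spin": 1}
    - {"grip": -1,"travel": [0.09,0.1,0],"spin": 1}
    - {"grip": -1,"travel": [0.09,0.08,0],"spin": 1}
    - {"grip": -1,"travel": [0.09,0.06,0],"spin": 1}
    - {"grip": -1,"travel": [0.09,0.04,0],"spin": 1}
    - {"grip": -1,"travel": [0.08,0.02,0],"spin": 1}
    - {"grip": -1,"travel": [0.06,0,0],"spin": 1}
    - {"grip": -1,"travel": [0.03,0,0],"spin": 1}

```text
time: 18.7
eef_pos: [514.3, -107.8, 203.1]
orientation: [3.141, 0.002, -0.954]
force: [-0.5, -0.7, -3.2]
finger_gap: 23.6
grip_force: 60.0
```

```bash
python3 plan.py 493.3 -227.6 160 -83.2 8
```

```text
from [ 514.3 -107.8  203.1] -54.64 rows 8 travel [0.2583, 0.1664, 0.1078] spin 0.8924
```

Call:
play_rows:
  motion:
    - {"grip": -1,"travel": [0.1,0.06,0],"spin": 1}
    - {"grip": -1,"travel": [0.2,0.13,0.05],"spin": 1}
    - {"grip": -1,"travel": [0.28,0.18,0.1],"spin": 1}
    - {"grip": -1,"travel": [0.3,0.2,0.14],"spin": 1}
    - {"grip": -1,"travel": [0.3,0.2,0.14],"spin": 1}
    - {"grip": -1,"travel": [0.3,0.2,0.14],"spin": 1}
    - {"grip": -1,"travel": [0.28,0.18,0.14],"spin": 0.7}
    - {"grip": -1,"travel": [0.2,0.13,0.1],"spin": 0.3}
    - {"grip": -1,"travel": [0.1,0.06,0.05],"spin": 0}
    - {"grip": -1,"travel": [0,0,0],"spin": 0}

```text
time: 19.7
eef_pos: [486.6, -226.5, 160.4]
orientation: [3.141, 0.001, -1.439]
force: [0.9, -0.0, -2.7]
finger_gap: 23.8
grip_force: 60.0
```

```bash
python3 pl.py 9; python3 plan.py 493.3 -227.6 110 -83.2 8
```

```text
[ 486.6 -226.5  160.4] [ 0.94 -0.04 -2.73] [0.31 0.11 0.01] [ 1.7996e+02  7.0000e-02 -8.2440e+01]
plate bbox (155, 2, 195, 205) area 28457.5
10 (np.int64(155), np.int64(349)) 25 (np.int64(156), np.int64(348)) 40 (np.int64(158), np.int64(347)) 55 (np.int64(159), np.int64(345)) 70 (np.int64(161), np.int64(344)) 85 (np.int64(162), np.int64(343)) 100 (np.int64(163), np.int64(342)) 115 (np.int64(165), np.int64(340)) 130 (np.int64(166), np.int64(339)) 145 (np.int64(169), np.int64(336)) 160 (np.int64(215), np.int64(295)) 
col gray 235 v125-185 [217, 217, 217, 216, 215, 213, 208, 202, 198, 208, 215, 200, 160, 178, 192, 192, 187, 175, 146, 105, 137, 159, 95, 30, 22, 21, 20, 22, 20, 19]
col 280 [214, 214, 214, 212, 210, 206, 201, 193, 196, 203, 195, 173, 129, 150, 167, 167, 167, 166, 143, 105, 138, 161, 97, 31, 24, 23, 23, 23, 23, 24]
from [ 487.1 -226.1  160.8] -82.41 rows 8 travel [0.0056, -0.015, 0.1269] spin 0.0247
```

Call:
play_rows:
  motion:
    - {"grip": -1,"travel": [0.005,-0.015,0.06],"spin": 0.2}
    - {"grip": -1,"travel": [0.005,-0.015,0.14],"spin": 0}
    - {"grip": -1,"travel": [0.005,-0.015,0.2],"spin": 0}
    - {"grip": -1,"travel": [0.005,-0.015,0.2],"spin": 0}
    - {"grip": -1,"travel": [0.005,-0.015,0.2],"spin": 0}
    - {"grip": -1,"travel": [0.005,-0.015,0.2],"spin": 0}
    - {"grip": -1,"travel": [0.005,-0.015,0.2],"spin": 0}
    - {"grip": -1,"travel": [0.005,-0.015,0.14],"spin": 0}
    - {"grip": -1,"travel": [0,0,0.06],"spin": 0}
    - {"grip": -1,"travel": [0,0,0],"spin": 0}

```text
time: 20.75
eef_pos: [493.1, -227.4, 90.3]
orientation: [3.141, 0.001, -1.452]
force: [-0.4, 0.3, -2.8]
finger_gap: 23.6
grip_force: 60.0
```

```bash
python3 - <<'E'
from rel import *
s=snap("10",("wrist","top","scene"));print(s["eef_pos"].round(1),np.degrees(s["orientation"][2]).round(2),s["force"].round(2))
f=load("wrist10")
for k in blobs(f["color"],(100,110,40),(125,255,255),20):
    b=cv2.boundingRect(k);print("blue",b,cv2.contourArea(k))
    p=k[:,0];
    for q in (p[p[:,0].argmin()],p[p[:,0].argmax()],p[p[:,1].argmax()]): print("  ",q,rel(f,[q.astype(float)],40-s["eef_pos"][2]).round(1).tolist())
E
python3 plan.py 493.3 -227.6 90 -83.2 1
```

```text
[ 493.1 -227.4   90.3] -83.2 [-0.35  0.31 -2.79]
blue (342, 16, 10, 97) 55.0
   [342 109] [[79.9, 66.1, 50.3]]
   [351  21] [[139.5, 67.0, 50.3]]
   [343 112] [[77.7, 67.1, 50.3]]
from [ 493.8 -227.9   91.5] -83.2 rows 1 travel [-0.008, 0.0094, 0.0304] spin -0.0
```

Call:
play_rows:
  motion:
    - {"grip": -1,"travel": [0,0,0.06],"spin": 0}
    - {"grip": -1,"travel": [0,0,0.08],"spin": 0}
    - {"grip": -1,"travel": [0,0,0.08],"spin": 0}
    - {"grip": -1,"travel": [0,0,0.06],"spin": 0}
    - {"grip": -1,"travel": [0,0,0.04],"spin": 0}
    - {"grip": -1,"travel": [0,0,0.02],"spin": 0}
    - {"grip": -1,"travel": [0,0,0],"spin": 0}
    - {"grip": -1,"travel": [0,0,0],"spin": 0}
    - {"grip": -1,"travel": [0,0,0],"spin": 0}
    - {"grip": -1,"travel": [0,0,0],"spin": 0}

```text
time: 21.9
eef_pos: [493.5, -227.7, 74.2]
orientation: [-3.141, -0.0, -1.452]
force: [0.4, -0.4, -3.3]
finger_gap: 23.9
grip_force: 60.0
```

```bash
cat > st.py <<'E'
from rel import *
import sys
s=snap(sys.argv[1],("wrist","top","scene"));print(s["eef_pos"].round(1),np.degrees(s["orientation"][2]).round(2),s["force"].round(2))
f=load("wrist"+sys.argv[1]);im=f["color"].astype(int);h=cv2.cvtColor(f["color"],cv2.COLOR_RGB2HSV)
m=(h[...,0]>98)&(h[...,0]<126)&(h[...,1]>90)&(h[...,2]>25)
for v in range(10,170,10):
    o=[]
    for lo,hi in((100,200),(310,410)):
        x=np.where(m[v,lo:hi])[0]+lo
        if len(x): o.append((int(x.min()),int(x.max()),rel(f,[[x.min()-.5,v],[x.max()+.5,v]],40-s["eef_pos"][2])[:,:2].round(1).tolist()))
    print(v,o)
E
python3 st.py 11
```

```text
[ 493.5 -227.7   74.2] -83.2 [ 0.38 -0.42 -3.31]
10 [(350, 360, [[141.6, 60.6], [141.6, 67.7]])]
20 [(349, 359, [[135.9, 60.5], [135.9, 67.7]])]
30 [(348, 358, [[130.1, 60.5], [130.1, 67.7]])]
40 [(348, 356, [[124.2, 61.0], [124.2, 67.0]])]
50 [(347, 388, [[118.2, 61.0], [118.0, 89.2]])]
60 [(346, 354, [[112.0, 60.9], [112.0, 67.0]])]
70 [(345, 378, [[105.7, 60.8], [105.6, 84.1]])]
80 [(344, 353, [[99.3, 60.7], [99.3, 67.6]])]
90 [(344, 352, [[92.8, 61.3], [92.7, 67.6]])]
100 [(343, 351, [[86.1, 61.2], [86.1, 67.6]])]
110 [(342, 350, [[79.3, 61.1], [79.3, 67.5]])]
120 [(341, 349, [[72.4, 61.0], [72.3, 67.5]])]
130 [(340, 348, [[65.3, 60.9], [65.2, 67.4]])]
140 [(340, 347, [[58.0, 61.5], [58.0, 67.4]])]
150 []
160 []
```

```bash
python3 - <<'E'
from rel import *
f=load("wrist11");im=f["color"]
print([tuple(int(c) for c in im[80,u]) for u in range(146,170)])
print([tuple(int(c) for c in im[v,345]) for v in range(136,160,2)])
print([tuple(int(c) for c in im[v,162]) for v in range(136,160,2)])
E
```

```text
[(27, 27, 27), (23, 26, 26), (27, 28, 28), (32, 30, 27), (22, 25, 29), (25, 27, 29), (27, 30, 30), (27, 29, 30), (26, 24, 29), (24, 23, 23), (29, 28, 27), (30, 30, 31), (26, 27, 27), (17, 20, 19), (34, 33, 34), (95, 94, 91), (167, 167, 163), (208, 209, 205), (216, 219, 215), (215, 217, 215), (214, 217, 214), (209, 212, 209), (195, 197, 194), (185, 184, 180)]
[(42, 87, 145), (44, 86, 144), (42, 84, 142), (41, 84, 140), (44, 86, 146), (35, 70, 122), (25, 33, 52), (23, 24, 21), (27, 26, 26), (22, 20, 23), (25, 27, 30), (26, 25, 28)]
[(26, 29, 29), (23, 24, 23), (24, 26, 25), (30, 28, 29), (26, 25, 27), (31, 29, 30), (32, 33, 31), (28, 28, 30), (27, 27, 23), (31, 27, 28), (27, 26, 24), (31, 30, 29)]
```

Call:
play_rows:
  motion:
    - {"grip": -1,"travel": [0,0.02,0],"spin": 0}
    - {"grip": -1,"travel": [0,0.03,0],"spin": 0}
    - {"grip": -1,"travel": [0,0,0],"spin": 0}
    - {"grip": -1,"travel": [0,0,0],"spin": 0}
    - {"grip": -1,"travel": [0,0,0],"spin": 0}
    - {"grip": -1,"travel": [0,0,0],"spin": 0}
    - {"grip": -1,"travel": [0,0,0],"spin": 0}
    - {"grip": -1,"travel": [0,0,0],"spin": 0}
    - {"grip": -1,"travel": [0,0,0],"spin": 0}
    - {"grip": -1,"travel": [0,0,0],"spin": 0}

```text
time: 23.05
eef_pos: [490.9, -227.9, 73.9]
orientation: [-3.142, 0.0, -1.452]
force: [-0.3, -0.2, -3.9]
finger_gap: 23.9
grip_force: 60.0
```

```bash
python3 st.py 12 | head -13; python3 - <<'E'
from rel import *
f=load("wrist12");im=f["color"]
for v in (40,80,120):print([tuple(int(c) for c in im[v,u]) for u in range(148,166,1)])
E
```

```text
[ 490.9 -227.9   73.9] -83.2 [-0.33 -0.22 -3.86]
10 [(154, 154, [[141.6, -67.1], [141.6, -66.4]]), (350, 356, [[141.6, 60.5], [141.5, 65.1]])]
20 [(349, 355, [[135.9, 60.5], [135.9, 65.0]])]
30 [(348, 354, [[130.1, 60.4], [130.1, 65.0]])]
40 [(348, 353, [[124.2, 61.0], [124.1, 65.0]])]
50 [(347, 352, [[118.1, 60.9], [118.1, 64.9]])]
60 [(346, 351, [[112.0, 60.8], [112.0, 64.9]])]
70 [(345, 350, [[105.7, 60.7], [105.7, 64.8]])]
80 [(344, 349, [[99.3, 60.6], [99.3, 64.8]])]
90 [(344, 348, [[92.8, 61.2], [92.8, 64.7]])]
100 [(343, 347, [[86.1, 61.1], [86.1, 64.7]])]
110 [(342, 346, [[79.3, 61.0], [79.3, 64.6]])]
120 [(341, 346, [[72.4, 60.9], [72.3, 65.3]])]
[(26, 30, 29), (24, 29, 28), (24, 28, 25), (23, 24, 24), (27, 31, 27), (23, 26, 23), (20, 23, 25), (25, 27, 25), (25, 28, 31), (94, 95, 95), (174, 172, 170), (206, 205, 202), (214, 216, 212), (216, 218, 216), (215, 217, 215), (215, 217, 217), (213, 216, 216), (205, 206, 206)]
[(22, 29, 27), (27, 29, 26), (26, 26, 21), (26, 25, 26), (26, 23, 27), (24, 18, 25), (24, 23, 27), (22, 28, 25), (16, 21, 18), (26, 28, 28), (24, 26, 25), (26, 29, 28), (38, 44, 55), (98, 107, 123), (169, 175, 181), (208, 209, 207), (216, 218, 214), (215, 218, 214)]
[(27, 25, 25), (31, 31, 30), (30, 32, 30), (30, 30, 27), (31, 28, 30), (29, 27, 28), (27, 25, 27), (26, 24, 26), (21, 25, 26), (29, 27, 29), (26, 23, 28), (28, 26, 29), (28, 27, 30), (25, 24, 25), (24, 25, 26), (26, 26, 33), (47, 53, 69), (129, 134, 142)]
```

Call:
play_rows:
  motion:
    - {"grip": -1,"travel": [0,0.03,0],"spin": 0}
    - {"grip": -1,"travel": [0,0,0.02],"spin": 0}
    - {"grip": -1,"travel": [0,0,0.04],"spin": 0}
    - {"grip": -1,"travel": [0,0,0.04],"spin": 0}
    - {"grip": -1,"travel": [0,0,0.04],"spin": 0}
    - {"grip": -1,"travel": [0,0,0.04],"spin": 0}
    - {"grip": -1,"travel": [0,0,0.04],"spin": 0}
    - {"grip": -1,"travel": [0,0,0.04],"spin": 0}
    - {"grip": -1,"travel": [0,0,0],"spin": 0}
    - {"grip": -1,"travel": [0,0,0],"spin": 0}

```text
time: 24.2
eef_pos: [489.4, -228.1, 60.9]
orientation: [3.142, 0.0, -1.452]
force: [0.5, 0.5, -1.0]
finger_gap: 23.8
grip_force: 60.0
```

```bash
python3 st.py 13; python3 - <<'E'
from rel import *
f=load("wrist13");g=cv2.cvtColor(f["color"],cv2.COLOR_RGB2GRAY)
print(g[125:190:2,235].tolist());z=52-f["state"]["eef_pos"][2]
for v in(20,50,80,110,140):
    x=np.where(g[v,100:400]>120)[0]+100;x=x[(x>140)&(x<370)];print(v,x.min(),x.max(),rel(f,[[x.min()-.5,v],[x.max()+.5,v]],z)[:,:2].round(1).tolist())
E
```

```text
[ 489.4 -228.1   60.9] -83.2 [ 0.55  0.51 -0.95]
10 [(145, 150, [[137.9, -68.5], [137.9, -64.8]]), (354, 360, [[137.8, 59.2], [137.8, 63.5]])]
20 [(146, 150, [[132.5, -68.5], [132.5, -65.4]]), (353, 359, [[132.5, 59.2], [132.5, 63.5]])]
30 [(147, 151, [[127.1, -68.5], [127.1, -65.4]]), (352, 358, [[127.1, 59.1], [127.0, 63.4]])]
40 [(148, 153, [[121.5, -68.5], [121.5, -64.8]]), (352, 357, [[121.5, 59.7], [121.5, 63.4]])]
50 [(149, 154, [[115.9, -68.5], [115.9, -64.7]]), (351, 356, [[115.9, 59.6], [115.8, 63.4]])]
60 [(150, 155, [[110.1, -68.5], [110.1, -64.7]]), (350, 355, [[110.1, 59.6], [110.1, 63.4]])]
70 [(151, 156, [[104.2, -68.5], [104.2, -64.7]]), (349, 354, [[104.2, 59.5], [104.2, 63.4]])]
80 [(152, 157, [[98.2, -68.5], [98.2, -64.6]]), (348, 353, [[98.2, 59.5], [98.2, 63.4]])]
90 [(153, 158, [[92.0, -68.5], [92.0, -64.6]]), (348, 352, [[92.0, 60.1], [92.0, 63.3]])]
100 [(154, 159, [[85.8, -68.5], [85.8, -64.6]]), (347, 351, [[85.8, 60.0], [85.8, 63.3]])]
110 [(155, 160, [[79.4, -68.5], [79.4, -64.5]]), (346, 350, [[79.4, 59.9], [79.4, 63.3]])]
120 [(156, 161, [[72.9, -68.5], [72.9, -64.5]]), (345, 349, [[72.9, 59.8], [72.9, 63.2]])]
130 [(157, 161, [[66.2, -68.5], [66.2, -65.1]]), (344, 348, [[66.2, 59.8], [66.2, 63.2]])]
140 [(158, 162, [[59.4, -68.5], [59.4, -65.1]]), (343, 348, [[59.5, 59.7], [59.5, 63.8]])]
150 [(160, 168, [[52.5, -67.8], [52.5, -61.5]]), (336, 345, [[52.6, 55.4], [52.5, 62.4]])]
160 []
[216, 217, 217, 217, 216, 214, 211, 204, 199, 196, 215, 217, 200, 133, 154, 194, 191, 173, 142, 93, 145, 170, 89, 26, 26, 23, 23, 27, 22, 22, 24, 28, 29]
20 151 353 [[129.5, -61.5], [129.4, 56.1]]
50 154 350 [[113.8, -61.5], [113.8, 56.0]]
80 157 348 [[97.2, -61.4], [97.2, 56.5]]
110 160 345 [[79.5, -61.3], [79.5, 56.3]]
140 163 342 [[60.7, -61.2], [60.8, 56.1]]
```

```bash
python3 - <<'E'
from rel import *
f=load("wrist13");im=f["color"];z=f["state"]["eef_pos"][2]
for u in(160,163,345,348): print(u,[int(im[v,u,2])-int(im[v,u,0]) for v in range(140,160)])
g=cv2.cvtColor(im,cv2.COLOR_RGB2GRAY)
for u in(190,200,310,320): print(u,g[138:160,u].tolist())
for v in(148,149,150,151,152,153):print(v,"z52",rel(f,[[255,v]],52-z)[0,0].round(1),"z40",rel(f,[[255,v]],40-z)[0,0].round(1))
E
```

```text
160 [111, 112, 108, 106, 103, 103, 104, 97, 88, 61, 32, 6, 0, 2, 3, 1, 0, -1, 3, -3]
163 [59, 69, 81, 93, 103, 112, 118, 118, 113, 101, 75, 33, 4, 2, 1, 0, 2, 1, 5, 3]
345 [100, 102, 100, 98, 97, 99, 98, 91, 86, 69, 38, 9, 4, 0, -1, 1, 5, 0, 1, -1]
348 [10, 4, 7, 0, 3, 1, 3, 3, 1, 3, -1, 0, 0, 0, 2, 3, 1, 3, 1, 3]
190 [211, 208, 205, 202, 198, 195, 201, 213, 217, 217, 214, 205, 176, 99, 30, 10, 13, 19, 30, 31, 29, 29]
200 [191, 193, 202, 213, 216, 217, 218, 217, 217, 217, 214, 205, 173, 95, 18, 1, 10, 17, 16, 21, 26, 29]
310 [191, 188, 185, 184, 189, 198, 201, 199, 196, 195, 190, 168, 117, 44, 14, 0, 11, 22, 22, 22, 26, 27]
320 [191, 189, 185, 182, 181, 184, 194, 198, 197, 195, 189, 168, 114, 45, 13, 14, 21, 22, 24, 23, 21, 20]
148 z52 55.6 z40 54.0
149 z52 55.0 z40 53.3
150 z52 54.3 z40 52.6
151 z52 53.6 z40 51.9
152 z52 53.0 z40 51.2
153 z52 52.3 z40 50.5
```

Call:
play_rows:
  motion:
    - {"grip": -1,"travel": [-0.06,0,0.02],"spin": 0}
    - {"grip": -1,"travel": [-0.14,0,0],"spin": 0}
    - {"grip": -1,"travel": [-0.25,0,0],"spin": 0}
    - {"grip": -1,"travel": [-0.35,0,0],"spin": 0}
    - {"grip": -1,"travel": [-0.4,0,0],"spin": 0}
    - {"grip": -1,"travel": [-0.4,0,0],"spin": 0}
    - {"grip": -1,"travel": [-0.4,0,0],"spin": 0}
    - {"grip": -1,"travel": [-0.3,0,0],"spin": 0}
    - {"grip": -1,"travel": [-0.1,0,0],"spin": 0}
    - {"grip": -1,"travel": [0,0,0],"spin": 0}

```text
time: 25.35
eef_pos: [475.0, -108.0, 60.0]
orientation: [3.142, -0.0, -1.45]
force: [0.2, -0.7, -1.0]
finger_gap: 23.6
grip_force: 60.0
```

Call:
play_rows:
  motion:
    - {"grip": -1,"travel": [0,0,0.06],"spin": 0}
    - {"grip": -1,"travel": [0,0,0.1],"spin": 0}
    - {"grip": -1,"travel": [0,0,0.1],"spin": 0}
    - {"grip": -1,"travel": [0,0,0.1],"spin": 0}
    - {"grip": -1,"travel": [0,0,0.08],"spin": 0}
    - {"grip": -1,"travel": [0,0,0.05],"spin": 0}
    - {"grip": -1,"travel": [0,0,0.02],"spin": 0}
    - {"grip": -1,"travel": [0,0,0],"spin": 0}
    - {"grip": -1,"travel": [0,0,0],"spin": 0}
    - {"grip": -1,"travel": [0,0,0],"spin": 0}

```text
time: 26.35
eef_pos: [475.4, -109.0, 34.7]
orientation: [-3.141, -0.0, -1.452]
force: [-0.6, -0.6, -0.6]
finger_gap: 23.6
grip_force: 60.0
```

Call:
play_rows:
  motion:
    - {"grip": -1,"travel": [0,0,0.02],"spin": 0}
    - {"grip": -1,"travel": [0,0,0.02],"spin": 0}
    - {"grip": -1,"travel": [0,0,0.02],"spin": 0}
    - {"grip": -1,"travel": [0,0,0.01],"spin": 0}
    - {"grip": -1,"travel": [0,0,0],"spin": 0}
    - {"grip": -1,"travel": [0,0,0],"spin": 0}
    - {"grip": -1,"travel": [0,0,0],"spin": 0}
    - {"grip": -1,"travel": [0,0,0],"spin": 0}
    - {"grip": -1,"travel": [0,0,0],"spin": 0}
    - {"grip": -1,"travel": [0,0,0],"spin": 0}

```text
time: 27.35
eef_pos: [475.2, -108.9, 30.9]
orientation: [3.142, 0.0, -1.452]
force: [-0.2, -0.7, -0.9]
finger_gap: 23.6
grip_force: 60.0
```

Call:
play_rows:
  motion:
    - {"grip": -1,"travel": [0,0,0.01],"spin": 0}
    - {"grip": -1,"travel": [0,0,0],"spin": 0}
    - {"grip": -0.3,"travel": [0,0,0],"spin": 0}
    - {"grip": -0.1,"travel": [0,0,0],"spin": 0}
    - {"grip": 0.3,"travel": [0,0,0],"spin": 0}
    - {"grip": 0.3,"travel": [0,0,0],"spin": 0}
    - {"grip": 0.3,"travel": [0,0,0],"spin": 0}
    - {"grip": 0.3,"travel": [0,0,0],"spin": 0}
    - {"grip": 0.3,"travel": [0,0,0],"spin": 0}
    - {"grip": 0.3,"travel": [0,0,0],"spin": 0}

```text
time: 28.35
eef_pos: [475.2, -108.9, 30.4]
orientation: [-3.142, 0.0, -1.452]
force: [0.4, 0.1, 0.1]
finger_gap: 61.1
grip_force: 0.0
```

Call:
play_rows:
  motion:
    - {"grip": 0.3,"travel": [0,0,-0.1],"spin": 0}
    - {"grip": 0.3,"travel": [0,0,-0.4],"spin": 0}
    - {"grip": 0.3,"travel": [0,0,-0.6],"spin": 0}
    - {"grip": 0.3,"travel": [0,0,-0.6],"spin": 0}
    - {"grip": 0.3,"travel": [0,0,-0.6],"spin": 0}
    - {"grip": 0.3,"travel": [0,0,-0.6],"spin": 0}
    - {"grip": 0.3,"travel": [0,0,-0.4],"spin": 0}
    - {"grip": 0.3,"travel": [0,0,-0.2],"spin": 0}
    - {"grip": 0.3,"travel": [0,0,0],"spin": 0}
    - {"grip": 0.3,"travel": [0,0,0],"spin": 0}

```text
time: 29.35
eef_pos: [474.6, -108.7, 204.5]
orientation: [3.14, 0.001, -1.452]
force: [-0.6, -0.3, -0.3]
finger_gap: 60.9
grip_force: 0.0
```

```bash
python3 - <<'E'
from h import *
s=snap("20",("wrist","top"));print(s["eef_pos"].round(1),s["force"].round(1),s["finger_gap"])
f=load("wrist20")
for nm,lo,hi,a in(("blue",(100,110,40),(125,255,255),40),("orange",(5,170,60),(20,255,255),100),("white",(0,0,140),(180,40,255),800)):
    for k in blobs(f["color"],lo,hi,a):
        rr=cv2.minAreaRect(k);z={"blue":40,"orange":64,"white":52}[nm]
        if cv2.contourArea(k)>20000: continue
        w=plane(f,cv2.boxPoints(rr),z,s);e=[np.linalg.norm(w[0]-w[1]).round(1),np.linalg.norm(w[1]-w[2]).round(1)]
        d=w[1]-w[0] if e[0]>e[1] else w[2]-w[1]
        print(nm,np.round(rr[0]),cv2.contourArea(k),w.mean(0).round(1),e,np.degrees(np.arctan2(d[1],d[0])).round(1))
E
```

```text
[ 474.6 -108.7  204.5] [-0.6 -0.3 -0.3] 60.869864860352685
blue [305.  15.] 206.5 [ 443.5 -287.4   40. ] [np.float64(32.1), np.float64(15.8)] -138.7
blue [200.  16.] 208.5 [ 553.5 -274.    40. ] [np.float64(16.1), np.float64(32.8)] 152.2
orange [254. 179.] 971.5 [ 476.7 -109.5   64. ] [np.float64(24.8), np.float64(59.5)] 97.4
white [366. 261.] 1572.0 [318.  -14.7  52. ] [np.float64(57.8), np.float64(98.8)] 140.7
white [ 12. 214.] 1180.5 [765.5 -26.5  52. ] [np.float64(27.5), np.float64(93.9)] 84.3
white [254. 110.] 2731.0 [ 485.7 -185.2   52. ] [np.float64(52.1), np.float64(64.4)] 98.2
white [90. 64.] 11377.0 [ 663.5 -207.6   52. ] [np.float64(132.8), np.float64(134.1)] 163.1
white [252.   6.] 1362.0 [ 499.1 -285.9   52. ] [np.float64(115.7), np.float64(10.5)] -173.2
```

```bash
python3 - <<'E'
from h import *
f=load("top20");g=load("top0")
for k in blobs(f["color"],(0,0,190),(180,45,255),150):
    c,wh,a=cv2.minAreaRect(k)
    if abs(c[0]-332)<15 and abs(c[1]-205)<25:
        w=plane(f,cv2.boxPoints((c,wh,a)),52);print("plate",w.mean(0).round(1),[np.linalg.norm(w[0]-w[1]).round(1),np.linalg.norm(w[1]-w[2]).round(1)])
for k in blobs(f["color"],(100,120,80),(125,255,255),4):
    m=cv2.minAreaRect(k)
    if abs(m[0][0]-332)<25 and abs(m[0][1]-205)<30: print("blue",np.round(m[0],1),np.round(m[1],1))
d=cv2.absdiff(f["color"],g["color"]).max(2)
for n,u,v in(("botL",158,236),("botR",352,238),("mortar",259,132)): print(n,"changed px",int((d[v-10:v+10,u-10:u+10]>60).sum()))
E
```

```text
plate [ 505.  -323.1   52. ] [np.float64(97.2), np.float64(116.8)]
botL changed px 0
botR changed px 0
mortar changed px 0
```

The plate is at (505, -323) on the stand, whose centre I measured at (505, -325). The lifter lies flat and the bystanders have not moved.

```bash
python3 -c "
from station import r
print(r.hand_in())"
```

```text
the job is handed in; nothing more can be done
None
```

The job is handed in. By camera, the plate is flat and centred across both blue rails, within about 3 mm. The lifter lies flat on the bare worktop, and the two bottles and the mortar have not moved; no verdict came back at hand-in.

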